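# Gauge the stone sleeves, sort them and shut the drawer

## Task

Slide every stone sleeve onto a gauge pin of its own and let go, so that all of them stand on the pins together and show which ones go right down and which ride up on the shoulder. Then stand those that went right down on end on the floor of the open drawer and those that rode high on end on the floor of the plywood rework tray, and push the drawer home, without slamming it, until it snaps in at its detent. Do not disturb the other things on the bench.

Things in the scene. Friction and masses are not known exactly. Their poses are not given: they have to be found in the camera images.
- sleeve_a: one of up to five turned stone sleeves (short upright tubes with a raised band round the middle), all alike outside: 38 mm across, 30 mm high; the bore is either 17 or 22 mm, which its name does not tell. Origin at the centre of its underside, z along the bore. Absent in some starts
- sleeve_b: one of up to five turned stone sleeves (short upright tubes with a raised band round the middle), all alike outside: 38 mm across, 30 mm high; the bore is either 17 or 22 mm, which its name does not tell. Origin at the centre of its underside, z along the bore. Absent in some starts
- sleeve_c: one of up to five turned stone sleeves (short upright tubes with a raised band round the middle), all alike outside: 38 mm across, 30 mm high; the bore is either 17 or 22 mm, which its name does not tell. Origin at the centre of its underside, z along the bore. Absent in some starts
- sleeve_d: one of up to five turned stone sleeves (short upright tubes with a raised band round the middle), all alike outside: 38 mm across, 30 mm high; the bore is either 17 or 22 mm, which its name does not tell. Origin at the centre of its underside, z along the bore. Absent in some starts
- sleeve_e: one of up to five turned stone sleeves (short upright tubes with a raised band round the middle), all alike outside: 38 mm across, 30 mm high; the bore is either 17 or 22 mm, which its name does not tell. Origin at the centre of its underside, z along the bore. Absent in some starts
- gauge: light wooden stand, 250 (x) x 64 x 15 mm, fixed, with four equal upright steel pins in a row along its x, 60 mm apart. Pin: 19.4 mm thick for the lower 22 mm, then a 3 mm sloping shoulder, then a 13 mm nose with a tapered tip; 45 mm high in all. A sleeve that fits goes right down to the wood; others ride on the shoulder, 23 mm higher. Origin: centre of underside
- pin0 (a point): foot of a gauge pin: on its axis, at the top of the wooden base (15 mm above the bench); axes as the gauge
- pin1 (a point): foot of a gauge pin: on its axis, at the top of the wooden base (15 mm above the bench); axes as the gauge
- pin2 (a point): foot of a gauge pin: on its axis, at the top of the wooden base (15 mm above the bench); axes as the gauge
- pin3 (a point): foot of a gauge pin: on its axis, at the top of the wooden base (15 mm above the bench); axes as the gauge
- tray_in (a point): centre of the inner floor of the low open plywood rework tray, 250 (x) x 90 (y) x 22 mm high, walls and floor 5 mm; x along its length. Fixed
- cabinet: dark wooden one-drawer bench cabinet, 230 (x, deep) x 210 (y) x 88 mm high; fixed; origin at the centre of its underside; its drawer comes out along its own -x
- drawer (a joint): how far the drawer stands out of the cabinet, in m: 0 is fully home, 0.165 fully out. In the last 8 mm a spring detent resists (up to about 10 N), then pulls it home and holds it
- drawer_floor (a point): centre of the drawer's inner floor (22 mm above the bench), moving with the drawer; axes as the cabinet. Inside, the drawer measures 188 (x) x 168 (y) mm, with walls 38 mm high. The front board is 204 mm wide, its outer face 112 mm from here in -x, its top edge 58 mm above the floor. Open from above between x = -94 mm and x = joint value - 100 mm; the rest is under the cabinet
- drawer_knob (a point): centre of the outer end of the drawer's brass knob (26 mm across, standing 22 mm off the front board, 52 mm above the bench); axes as the cabinet
- bud: bystander: a small carved flower bud, bone-coloured, 48 mm wide and 37 mm high, standing among the sleeves; not to be disturbed
- scroll: bystander: a carved spiral disc, bone-coloured, 100 mm wide; not to be disturbed
- bead_bowl: bystander: a small white bowl of beads, 100 mm wide; not to be disturbed
- handpiece: bystander: a dark engraving handpiece lying down, 150 mm long; not to be disturbed
- chisel: bystander: a hand chisel with a dark wooden handle, 140 mm long, lying down; not to be disturbed
- dust_brush: bystander: a small brush, lying down; not to be disturbed
- offcut: bystander: a stone block, 70 x 45 x 30 mm; not to be disturbed
Things that resemble listed ones, but are neither listed nor needed, are in the scene too. Leave any green or yellow look-alike of the sleeve_a alone.

How it is judged:
By the outcome, as a careful person would: the job done as asked, in the order asked, and still so for the second after the job is handed in, with the robot touching nothing.
Of sleeve_a, sleeve_b, sleeve_c, sleeve_d, sleeve_e only 3 to 4 are there at a start; the rules pass over those that are not, and their reading is None.
At some moment in a run one of sleeve_a, sleeve_b, sleeve_c, sleeve_d, sleeve_e may be knocked a few centimetres aside while the robot is not near it.
It also fails if it takes over 210 s, if anything falls off the work surface, if the arm or the gripper's body presses on something with over 40 N, if the wrist force passes 120 N, or if a joint passes its speed limit or range.

## Robot

A 6-joint arm with a two-finger parallel gripper is mounted at the origin on the work surface. World frame = base frame: x ahead of the robot, y to its left, z up, the work surface at z = 0. Lengths are in m, angles in rad, forces in N, time in s.
With the tool pointing down it reaches from about 0.25 to 0.775 m from the base axis. Payload 8.9 kg.
Tool frame: the origin (TCP) lies midway between the tips of the shut fingers; the grasp point (between the pads) lies 19 mm behind it (arm.hold_point_z is the distance from the TCP to the grasp point, in m); z points along the fingers, y is the line along which they close (so a half turn about z gives the same grasp; the last joint's range is limited). The gripper opens to 85 mm and grips with 20 to 120 N. Pads are 22 mm wide; open, the fingers measure 114 mm over their backs; the gripper's body (76 mm by 85 mm) begins 54 mm behind the grasp point. The pads swing forward as they close: fully open they stand 13 mm farther back than shut.
Start: joints at [1.075, 0.291, -0.153, 1.127, 0, 1.431], TCP at [0.183, 0.492, 0.196] pointing down, gripper open.
Joint ranges: [-2.52, 2.52], [-0.91, 1.74], [-1.3, 1.37], [-1.96, 2.02], [-1.52, 1.47], [-3.14, 3.14]. Speed limits (rad/s): [2.22, 2.22, 2.79, 3.14, 3.14, 3.14].

## Interface

Orientations are given as a 3x3 rotation matrix whose columns are the frame's x, y, z axes.
In Python, from bench import arm gives the robot as it stands. The module is installed in compiled form; this text tells all that it offers.
- The arm moves only by the shell command python3 -m creep 'ROWS' [OPENING] [FORCE]. ROWS is JSON, a list of rows, each a list of 2 entries, a list of its own where there are three numbers: the shift along the world's x, y, z as a fraction of full scale, then the turn, a rotation vector about the world's x, y, z as a fraction of full scale. A call has 1 to 20 rows; each row is the pose to reach, as a shift and turn from the pose commanded when the call began, turning the shorter way round; what a row does not reach only later rows make up. Full scale, the value 1, is 0.2 m for a shift and pi rad for a turn. A row lasts 1/8 s, in which the tool goes at most 62.5 mm and 10.7 degrees, less where a joint would pass 70% of its speed; a pose out of reach is approached as far as the arm can. A call with a number of a shift or a turn outside -1 to 1 is refused whole. A call with a gripper value outside its range is refused whole. OPENING is the closure, from -1 (fully open) to 1 (shut), set as the call begins (- or left out, the last holds). The fingers move at their own pace and stop on an object; FORCE is the grip in N (left out, the last holds). Time passes only in rows, so rows that repeat a pose let the fingers close. It gives the time, the measured TCP pose, the force, the opening and the grip force at its end, in the units of the state.
- arm.observe(): the state, without advancing time (a new reading comes with each control period).
- arm.read_camera(name): name is "scene" or "side" or "wrist"; returns a dict with "frame" (420x560x3 uint8, blue, green, red), "vertical_fov" (degrees; the focal length in pixels is half the picture's height over the tangent of half this angle, whatever the lens; pixels are square), "cx", "cy" (the principal point, pixels), "extrinsics" (4x4, takes a point from camera to world coordinates). Camera axes: x right, y up, looking along -z (the intrinsics and any distortion apply to the point x, -y, -z); pixel columns grow to the right and rows downward; lengths in m; the calibration is good to about 2 mm. The wrist camera is an equidistant fisheye: a pixel r from the principal point sees the ray r / f radians off the axis. A picture is of the moment at which its call begins. There is no depth.
- arm.job_done(): hands the job in; it is judged then, once.
The state is a dict: "time_s": time; "joint_positions": joint angles; "joint_velocities": joint speeds; "effort": joint torques, N m; "ee_pos": TCP position; "tool_rot": TCP orientation; "wrist_force": force on the tool from outside, world axes, zero at the start; "torque": the same for the moment, N m; "grip_width": finger opening in m; "gripper_force": force on a finger pad.
Only numpy, scipy, OpenCV 4.12 (cv2) and the standard library are available. Lean on these libraries where they do the work, as an engineer would, in place of code of your own. Each camera call takes 0.05 s, during which the arm holds its last target. There are 200 camera calls.

## Working session

There is one attempt and no reset: what is moved stays moved. The work goes in short steps, Python scripts to look and compute and a shell command to move; the robot and the scene stay as the last step left them, time stands still between calls to the robot, and variables do not carry over. Pictures are saved under pics/ and viewed, at most 14 in all, crops included, and the job is handed in when it is done.

```bash
mkdir -p pics
cat > h.py <<'E'
import numpy as np, cv2
from bench import arm
def snap(n):
    c=arm.read_camera(n); return c
def ray(c,n,u,v):
    f=210/np.tan(np.radians(c["vertical_fov"])/2)
    x=(u-c["cx"]); y=(v-c["cy"])
    if n=="wrist":
        r=np.hypot(x,y); t=r/f; s=np.sin(t)/max(r,1e-9); d=np.array([x*s,-y*s,-np.cos(t)])
    else: d=np.array([x/f,-y/f,-1.])
    E=np.array(c["extrinsics"]); return E[:3,3],E[:3,:3]@d
def onz(c,n,u,v,z):
    o,d=ray(c,n,u,v); return o+d*(z-o[2])/d[2]
def proj(c,n,p):
    E=np.array(c["extrinsics"]); q=E[:3,:3].T@(np.array(p)-E[:3,3]); x,y,z=q[0],-q[1],-q[2]
    f=210/np.tan(np.radians(c["vertical_fov"])/2)
    if n=="wrist":
        r=np.hypot(x,y); t=np.arctan2(r,z); return c["cx"]+f*t*x/r, c["cy"]+f*t*y/r
    return c["cx"]+f*x/z, c["cy"]+f*y/z
E
python3 - <<'E'
from h import *
import pickle
for n in["scene","side","wrist"]:
    c=snap(n); pickle.dump(c,open(n+"0.pkl","wb")); cv2.imwrite(f"pics/{n}0.png",c["frame"]); print(n,c["vertical_fov"],c["cx"],c["cy"],np.round(c["extrinsics"],3).tolist())
s=arm.observe();print(s["ee_pos"],s["tool_rot"],arm.hold_point_z,s["grip_width"],s["wrist_force"])
E
```

```text
scene 42.541593208088265 274.3819051372117 204.02401171854228 [[-0.666, -0.531, 0.524, 1.237], [0.745, -0.493, 0.449, 0.528], [0.019, 0.69, 0.724, 1.043], [0.0, 0.0, 0.0, 1.0]]
side 55.04405644766886 274.6029408661516 198.93599632255615 [[0.77, 0.476, -0.424, 0.093], [-0.638, 0.575, -0.512, -0.588], [0.0, 0.665, 0.747, 0.836], [0.0, 0.0, 0.0, 1.0]]
wrist 65.70646984690485 281.4186545337054 206.6260173903898 [[0.349, -0.898, -0.266, 0.115], [0.937, 0.335, 0.101, 0.516], [-0.001, -0.285, 0.959, 0.374], [0.0, 0.0, 0.0, 1.0]]
[0.18319813 0.49161817 0.19565626] [[-9.37021765e-01  3.49270623e-01 -4.94515742e-04]
 [ 3.49270941e-01  9.37021348e-01 -8.96055718e-04]
 [ 1.50405869e-04 -1.01234369e-03 -9.99999476e-01]] 0.0187 0.08550832381019481 [0.64018461 0.78849957 0.13085585]
```

View pics/scene0.png

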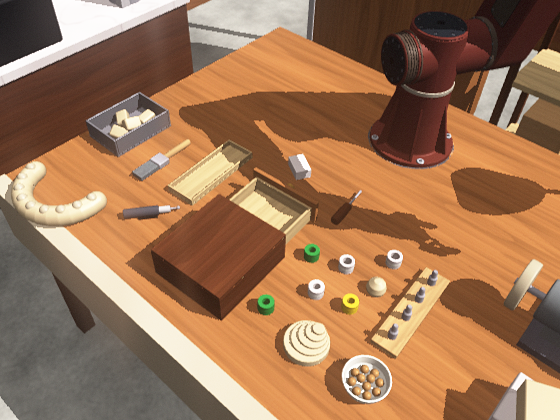

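View pics/side0.png

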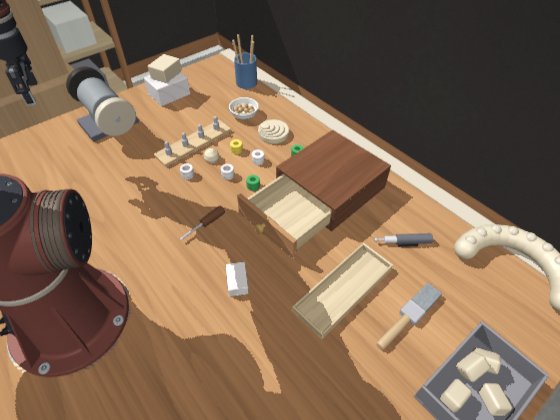

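The scene view shows three white sleeves at (347,263), (395,259), (316,289). Green look-alikes are at (312,253) and (266,304), a yellow one at (350,303), and the bud at (377,286). The gauge runs from (394,330) to (433,278). I'll confirm with one enlarged crop.

Run:
```python
from h import *
import pickle
c=pickle.load(open("scene0.pkl","rb"));s=pickle.load(open("side0.pkl","rb"))
a=cv2.resize(c["frame"][170:360,190:455],None,fx=3,fy=3,interpolation=cv2.INTER_CUBIC)
cv2.imwrite("pics/crop1.png",a)
b=cv2.resize(s["frame"][105:345,145:405],None,fx=3,fy=3,interpolation=cv2.INTER_CUBIC)[:,:]
cv2.imwrite("pics/crop2.png",cv2.resize(b,(650,600)))
for n,c,R in(("scene",c,(235,430,240,310)),("side",s,(175,275,140,185))):
    h=cv2.cvtColor(c["frame"],cv2.COLOR_BGR2HSV)
    m=((h[...,1]<45)&(h[...,2]>110)).astype(np.uint8)
    k,l,st,ce=cv2.connectedComponentsWithStats(m)
    for i in range(1,k):
        x,y,w,hh,A=st[i]
        if A>20 and R[0]<x<R[1] and R[2]<y<R[3]: print(n,st[i],ce[i],onz(c,n,*(x+w/2,y+hh/2),.015).round(4))
```

```text
scene [387 250  16  19 190] [394.60526316 258.47894737] [0.4333 0.2257 0.015 ]
scene [339 254  16  20 193] [346.98445596 263.09326425] [0.523  0.1483 0.015 ]
scene [308 279  17  20 235] [316.22553191 288.73617021] [0.6285 0.1395 0.015 ]
scene [375 279  11  11  67] [380.65671642 283.7761194 ] [0.5182 0.2411 0.015 ]
scene [417 287   8  16  58] [421.67241379 294.24137931] [0.4796 0.3259 0.015 ]
scene [404 305   8  15  62] [408.4516129  312.09677419] [0.5397 0.3289 0.015 ]
side [205 149   9   8  57] [208.94736842 152.84210526] [0.5267 0.2446 0.015 ]
side [252 149  12  16 164] [257.56097561 156.76829268] [0.629  0.1365 0.015 ]
side [180 163  14  17 184] [186.51086957 170.83152174] [0.432  0.2191 0.015 ]
side [221 164  13  16 179] [227.11731844 171.22346369] [0.5213 0.1424 0.015 ]
```

View pics/crop1.png

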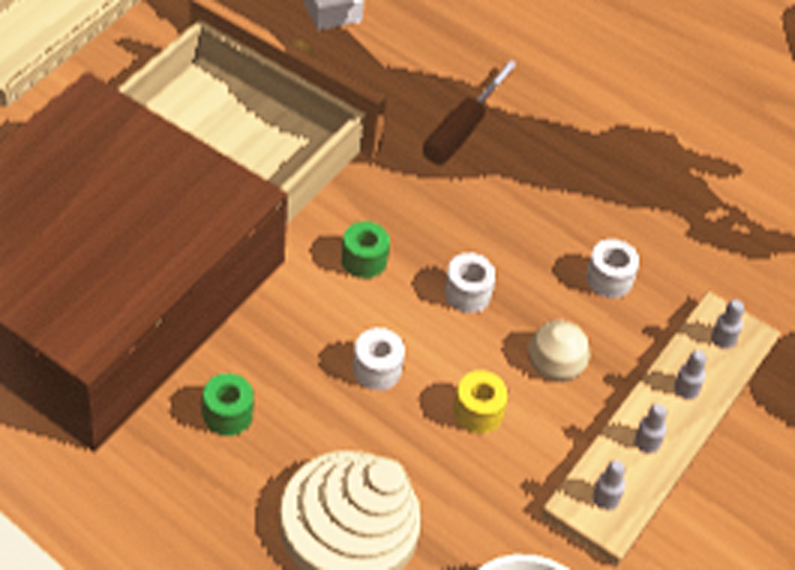

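View pics/crop2.png

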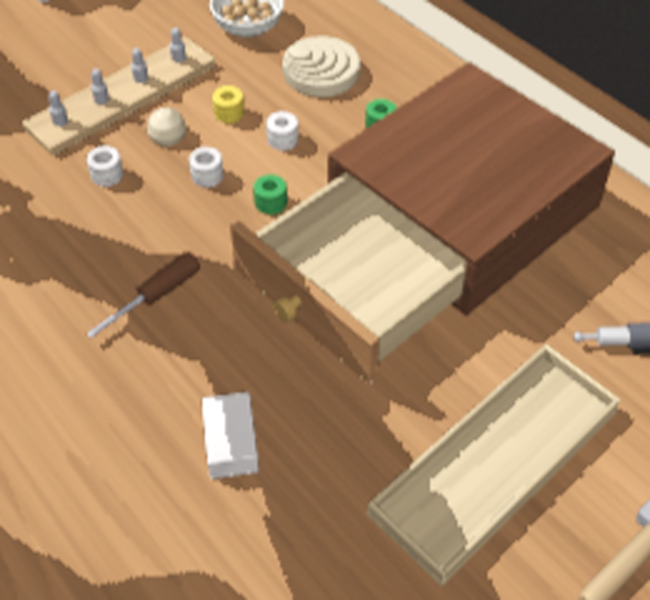

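Crop 1 confirms the three white sleeves: crop (470,282), (612,268), (379,357). They are white tubes and not green or yellow, and no fourth is visible. The four pin tips are at crop (737,302), (697,352), (656,406), (615,463). Crop 2 shows the open drawer, the knob at (288,308), and the tray with corners (370,510), (548,350), (617,402), (443,580).

Run:
```python
from h import *
import pickle
c=pickle.load(open("scene0.pkl","rb"));s=pickle.load(open("side0.pkl","rb"))
S=lambda u,v,z:onz(s,"side",145+u/2.5,105+v/2.5,z).round(4)[:2]
C=lambda u,v,z:onz(c,"scene",190+u/3,170+v/3,z).round(4)[:2]
for a,b in zip([(737,302),(697,352),(656,406),(615,463)],[(55,92),(97,70),(138,50),(177,30)]): print("pin",C(*a,.06),S(*b,.06))
for p in[(330,158),(468,65),(612,152),(465,275)]: print("cab",S(*p,.088))
for p in[(100,75),(287,195),(97,383)]: print("cabC",C(*p,.088))
for p in[(370,510),(548,350),(617,402),(443,580)]: print("tray",S(*p,.022))
for p in[(234,225),(378,345)]: print("front",S(*p,.08))
print("knob",S(288,308,.052)); print("bud",S(166,128,.018),C(560,350,.018))
print("chisel",S(90,333,.01),S(195,260,.01),"block",S(228,395,.03),S(230,470,.03))
for p in[(24,125),(190,40),(215,65),(50,150)]: print("gauge",S(*p,.015))
for n,q in(("green",(270,190)),("green2",(380,112)),("yel",(228,102))):print(n,S(*q,.015))
```

```text
pin [0.4327 0.3248] [0.4337 0.3202]
pin [0.4931 0.3263] [0.4932 0.3238]
pin [0.5538 0.329 ] [0.5523 0.325 ]
pin [0.6133 0.3329] [0.612  0.3279]
cab [0.5932 0.0051]
cab [0.8177 0.0221]
cab [ 0.832  -0.1807]
cab [ 0.5896 -0.2014]
cabC [ 0.6094 -0.179 ]
cabC [0.6025 0.0199]
cabC [0.8225 0.0351]
tray [ 0.3821 -0.3025]
tray [ 0.6286 -0.2869]
tray [ 0.6339 -0.3687]
tray [ 0.3874 -0.388 ]
front [ 0.4611 -0.0014]
front [ 0.4747 -0.2054]
knob [ 0.4505 -0.102 ]
bud [0.5216 0.2259] [0.5313 0.2388]
chisel [0.2959 0.0266] [0.4329 0.0386] block [ 0.3535 -0.1331] [ 0.309  -0.1975]
gauge [0.394  0.3428]
gauge [0.6431 0.3522]
gauge [0.6383 0.2888]
gauge [0.3964 0.284 ]
green [0.5561 0.0664]
green2 [0.741  0.0861]
yel [0.6087 0.2197]
```

View pics/wrist0.png

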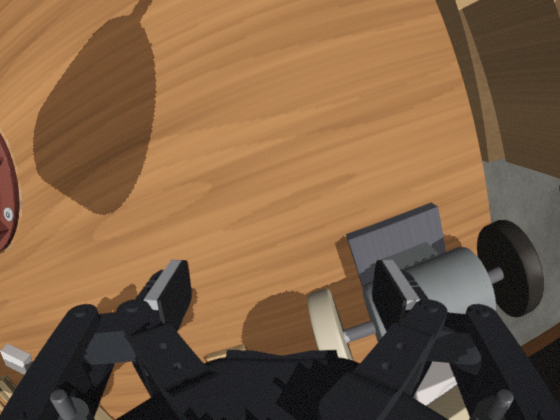

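The wrist picture shows only bare bench and the grinder, with the gripper fingers at the bottom. I'll move over the sleeves and gauge for a close measurement.

```bash
python3 -m creep '[[[0.3,-0.2,0.05],[0,0,0.04]],[[0.6,-0.4,0.1],[0,0,0.08]],[[0.94,-0.63,0.14],[0,0,0.127]],[[0.94,-0.63,0.14],[0,0,0.127]],[[0.94,-0.63,0.14],[0,0,0.127]],[[0.94,-0.63,0.14],[0,0,0.127]]]' -0.4
python3 -m creep '[[[0.3,-0.2,0.05],[0,0,0]],[[0.6,-0.4,0.1],[0,0,0]],[[0.94,-0.63,0.14],[0,0,0]],[[0.94,-0.63,0.14],[0,0,0]],[[0.94,-0.63,0.14],[0,0,0]],[[0.94,-0.63,0.14],[0,0,0]],[[0.94,-0.63,0.14],[0,0,0]]]'
python3 - <<'E'
from h import *
import pickle
c=snap("wrist"); pickle.dump(c,open("wrist1.pkl","wb")); cv2.imwrite("pics/wrist1.png",cv2.resize(c["frame"],(800,600),interpolation=cv2.INTER_CUBIC))
E
```

```text
time_s: 0.9
ee_pos: [0.3709, 0.3659, 0.2238]
tool_rot: [[-0.999, -0.042, -0.001], [-0.042, 0.999, -0.0], [0.001, -0.0, -1.0]]
wrist_force: [0.2, -0.5, 0.3]
grip_width: 0.0601
gripper_force: 0.0
time_s: 1.78
ee_pos: [0.5581, 0.2412, 0.2522]
tool_rot: [[-0.999, -0.044, -0.0], [-0.044, 0.999, 0.0], [0.0, 0.0, -1.0]]
wrist_force: [0.0, -0.5, 0.3]
grip_width: 0.0596
gripper_force: 0.0
```

View pics/wrist1.png

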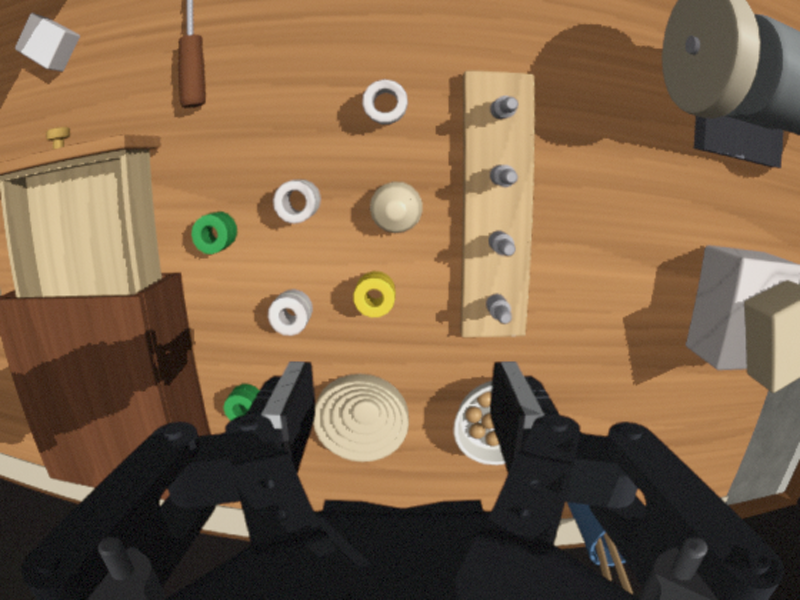

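The wrist view shows sleeves A (385,101), B (295,201) and C (289,314); B and A look wider in the bore than C. Pin tips are at (512,103), (512,176), (509,245) and (506,317), the bud at (396,208) and the drawer on the left.

Run:
```python
from h import *
import pickle
c=pickle.load(open("wrist1.pkl","rb")); k=800/560
W=lambda u,v,z:onz(c,"wrist",u/k,v/k,z).round(4)[:2]
h=cv2.cvtColor(c["frame"],cv2.COLOR_BGR2HSV); big=cv2.resize(c["frame"],None,fx=4,fy=4,interpolation=cv2.INTER_CUBIC);hb=cv2.cvtColor(big,cv2.COLOR_BGR2HSV)
m=((hb[...,1]<50)&(hb[...,2]>120)).astype(np.uint8)
cs,hi=cv2.findContours(m,cv2.RETR_CCOMP,cv2.CHAIN_APPROX_NONE)
for i,q in enumerate(cs):
    if hi[0][i][3]>=0 and cv2.contourArea(q)>800:
        (x,y),ax,_=cv2.fitEllipse(q); x=(x+.5)/4-.5;y=(y+.5)/4-.5; print("bore",x*k,y*k,np.array(ax)/4,onz(c,"wrist",x,y,.03).round(4)[:2])
for p in[(512,103),(512,176),(509,245),(506,317)]: print("pin",W(*p,.06))
for n,p,z in[("gauge",(465,72),.015),("g",(533,74),.015),("g",(526,334),.015),("g",(462,336),.015),("bud",(396,208),.037),("yel",(374,294),.03),("green",(212,232),.03),("knob",(58,131),.052),("fr",(157,140),.08),("cabcorner",(180,275),.088),("chis",(191,102),.015),("scroll",(362,415),.02),("bowl",(490,425),.03)]: print(n,W(*p,z))
```

```text
bore 289.0779331752232 314.0533229282924 [ 6.90034628 11.23974895] [0.6266 0.1382]
bore 296.29490443638394 200.07461547851562 [12.17785263 16.84275246] [0.5212 0.1462]
bore 384.7596522739955 100.10350908551898 [16.71966171 17.20792007] [0.4327 0.2201]
pin [0.4317 0.3221]
pin [0.4912 0.3257]
pin [0.5479 0.3279]
pin [0.6104 0.3319]
gauge [0.4007 0.2888]
g [0.3957 0.351 ]
g [0.6425 0.3659]
g [0.6467 0.3021]
bud [0.525  0.2337]
yel [0.6037 0.217 ]
green [0.5508 0.0651]
knob [ 0.4449 -0.1009]
fr [0.466  0.0365]
cabcorner [0.5772 0.0584]
chis [0.428  0.0363]
scroll [0.7364 0.207 ]
bowl [0.7381 0.3382]
```

```bash
python3 -m creep '[[[-0.3,-0.05,0],[0,0,0]],[[-0.627,-0.1,-0.2],[0,0,0]],[[-0.627,-0.1,-0.5],[0,0,0]],[[-0.627,-0.1,-0.8],[0,0,0]],[[-0.627,-0.1,-0.9],[0,0,0]],[[-0.627,-0.1,-0.9],[0,0,0]],[[-0.627,-0.1,-0.9],[0,0,0]]]'
python3 - <<'E'
from h import *
c=snap("wrist"); cv2.imwrite("pics/wrist2.png",c["frame"])
p=arm.observe()["ee_pos"];print(p,proj(c,"wrist",(p[0],p[1],.03)),proj(c,"wrist",(.4327,.2212,.03)))
E
```

```text
time_s: 2.7
ee_pos: [0.4347, 0.2206, 0.0734]
tool_rot: [[-0.999, -0.043, 0.002], [-0.043, 0.999, 0.001], [-0.002, 0.001, -1.0]]
wrist_force: [0.8, -1.0, 0.3]
grip_width: 0.06
gripper_force: 0.0
[0.43502004 0.22056505 0.07363339] (np.float64(282.95831447210304), np.float64(216.8900908579541)) (np.float64(283.9880525000611), np.float64(213.8526276148607))
```

View pics/wrist2.png

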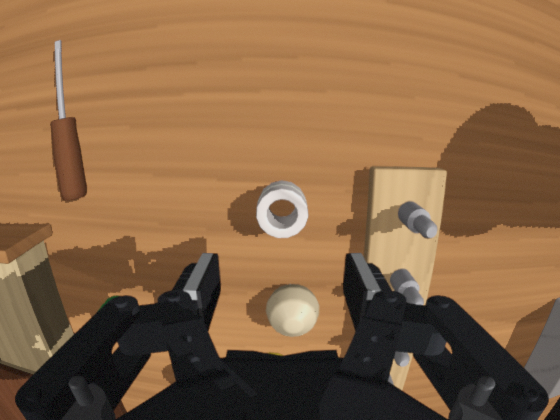

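Sleeve A's top ring is centred at (282,211), as predicted to within 2 px. Descending to grip it.

```bash
python3 -m creep '[[[-0.012,0,-0.15],[0,0,0]],[[-0.012,0,-0.33],[0,0,0]],[[-0.012,0,-0.33],[0,0,0]],[[-0.012,0,-0.33],[0,0,0]]]'
python3 -m creep '[[[0,0,0],[0,0,0]],[[0,0,0],[0,0,0]],[[0,0,0],[0,0,0]],[[0,0,0],[0,0,0]],[[0,0,0],[0,0,0]],[[0,0,0],[0,0,0]]]' 1 35
python3 -m creep '[[[0,0,0.1],[0,0,0]],[[0,0,0.3],[0,0,0]],[[0,0,0.5],[0,0,0]],[[0,0,0.5],[0,0,0]],[[0,0,0.5],[0,0,0]],[[0,0,0.5],[0,0,0]]]'
python3 - <<'E'
from h import *
c=snap("wrist"); cv2.imwrite("pics/wrist3.png",c["frame"])
E
```

```text
time_s: 3.25
ee_pos: [0.4327, 0.2204, 0.0077]
tool_rot: [[-0.999, -0.042, 0.002], [-0.042, 0.999, 0.001], [-0.002, 0.001, -1.0]]
wrist_force: [-0.6, 0.6, -1.1]
grip_width: 0.0599
gripper_force: 0.0
time_s: 4.0
ee_pos: [0.4315, 0.2199, 0.0061]
tool_rot: [[-0.999, -0.042, -0.0], [-0.042, 0.999, -0.0], [0.0, -0.0, -1.0]]
wrist_force: [0.1, 0.4, 0.0]
grip_width: 0.0001
gripper_force: 0.0
time_s: 4.75
ee_pos: [0.4307, 0.2197, 0.105]
tool_rot: [[-0.999, -0.042, -0.002], [-0.042, 0.999, -0.001], [0.002, -0.001, -1.0]]
wrist_force: [-0.3, -0.3, -0.3]
grip_width: 0.0
gripper_force: 0.0
```

View pics/wrist3.png

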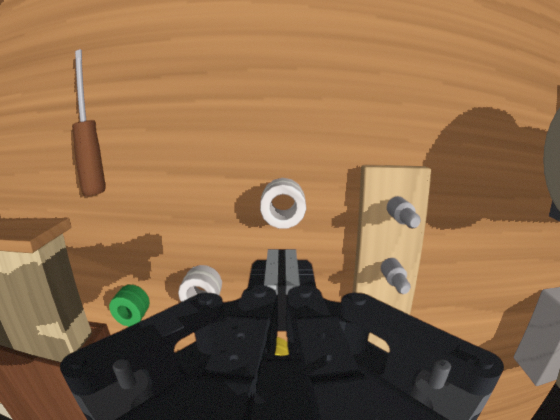

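The fingers closed on nothing: sleeve A still stands at (284,203), the fingertips are at (282,250). Checking the numbers.

Run:
```python
from h import *
s=arm.observe();p=s["ee_pos"];print(p)
c=snap("wrist"); print(np.round(c["extrinsics"],3).tolist());print("tcp",proj(c,"wrist",p), "A",onz(c,"wrist",284,203,.03),onz(c,"wrist",400,200,.06),onz(c,"wrist",417,216,.06),onz(c,"wrist",402,286,.06))
for n in("scene","side"):
    c=snap(n);print(n,proj(c,n,p),proj(c,n,(.4327,.2212,.015))); q=np.array(proj(c,n,p)).astype(int)
    cv2.imwrite(f"pics/{n}3.png",cv2.resize(c["frame"][q[1]-60:q[1]+60,q[0]-60:q[0]+60],(400,400),interpolation=cv2.INTER_CUBIC))
cv2.imwrite("pics/both3.png",np.hstack([cv2.imread("pics/scene3.png"),cv2.imread("pics/side3.png")]))
```

```text
[0.43078376 0.21966749 0.10508631]
[[-0.042, -0.958, -0.283, 0.358], [0.999, -0.04, -0.012, 0.215], [-0.0, -0.283, 0.959, 0.283], [0.0, 0.0, 0.0, 1.0]]
tcp (np.float64(283.40073215387594), np.float64(239.6041241841464)) A [0.42952554 0.22053018 0.03      ] [0.41496979 0.30623098 0.06      ] [0.42694535 0.32250446 0.06      ] [0.48833387 0.32121917 0.06      ]
scene (np.float64(400.4986802077103), np.float64(233.33963776695214)) (np.float64(393.577857025971), np.float64(258.3575365049152))
side (np.float64(181.17175426223855), np.float64(147.99544754628118)) (np.float64(186.83189117683588), np.float64(170.99133027344055))
```

View pics/both3.png

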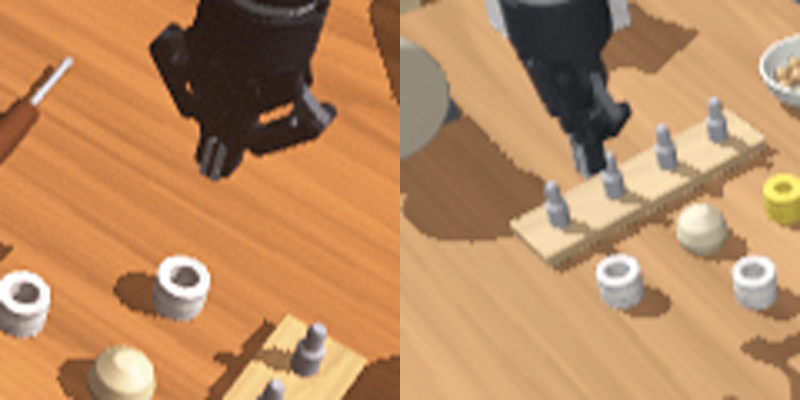

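Run:
```python
from h import *
R=[]
for n,u,v in(("scene",404.7,225.8),("side",177.6,139)):
    c=snap(n);R.append(ray(c,n,u,v))
(o,d),(o2,d2)=R
t=np.linalg.lstsq(np.c_[d,-d2],o2-o,rcond=None)[0];print(o+d*t[0],o2+d2*t[1])
c=snap("wrist")
for z in(.105,.12,.13,.14): print(z,onz(c,"wrist",282,250,z), proj(c,"wrist",(.4308,.2197,z)))
```

```text
[0.42988702 0.22387406 0.13382897] [0.4287387  0.22492418 0.13449759]
0.105 [0.43851093 0.21935174 0.105     ] (np.float64(283.1421050619925), np.float64(238.17858347966921))
0.12 [0.43178883 0.21903468 0.12      ] (np.float64(283.2861113410927), np.float64(248.41024011189012))
0.13 [0.42730743 0.21882331 0.13      ] (np.float64(283.3944709673668), np.float64(256.14914384720333))
0.14 [0.42282603 0.21861194 0.14      ] (np.float64(283.51442236741036), np.float64(264.7566626660396))
```

All three cameras put the shut fingertips about 28 mm above the reported TCP, so I closed above the sleeve. I'll reopen and go down in small steps, watching the force.

```bash
python3 -m creep '[[[0,0,0],[0,0,0]],[[0,0,0],[0,0,0]],[[0,0,0],[0,0,0]],[[0,0,0],[0,0,0]],[[0,0,-0.2],[0,0,0]],[[0,0,-0.4],[0,0,0]],[[0,0,-0.5],[0,0,0]],[[0,0,-0.5],[0,0,0]],[[0,0,-0.5],[0,0,0]]]' -0.4
python3 - <<'E'
from h import *
s=arm.observe();p=s["ee_pos"];print(p,s["wrist_force"])
c=snap("wrist"); cv2.imwrite("pics/wrist4.png",c["frame"])
out=[]
for n in("scene","side"):
    c=snap(n); q=np.array(proj(c,n,p)).astype(int);print(n,q)
    out.append(cv2.resize(c["frame"][q[1]-40:q[1]+40,q[0]-40:q[0]+40],(400,400),interpolation=cv2.INTER_CUBIC))
cv2.imwrite("pics/both4.png",np.hstack(out))
E
```

```text
time_s: 6.22
ee_pos: [0.4322, 0.2201, 0.0069]
tool_rot: [[-0.999, -0.042, 0.001], [-0.042, 0.999, 0.0], [-0.001, 0.0, -1.0]]
wrist_force: [0.3, -0.4, 1.0]
grip_width: 0.06
gripper_force: 0.0
[0.43217388 0.22014563 0.00689169] [ 0.27040077 -0.37622967  1.02063767]
scene [392 260]
side [187 173]
```

View pics/both4.png

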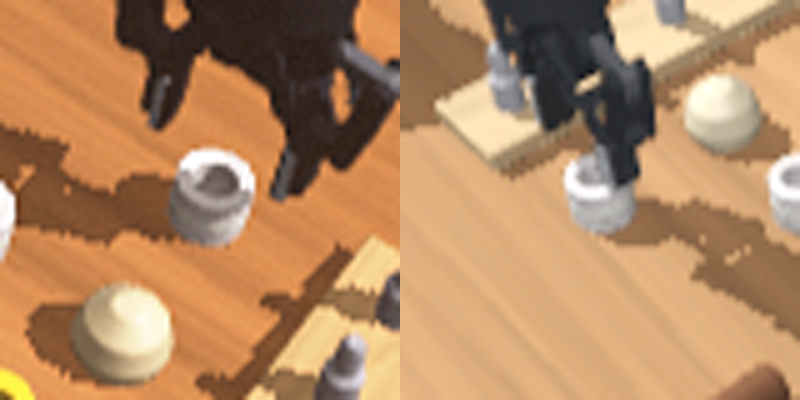

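With TCP reported at 7 mm, the tips stand beside the sleeve's rim (scene crop (155,120) and (285,195)), about 35 mm above the bench. Going down another 25 mm slowly.

```bash
python3 -m creep '[[[0,0,-0.03],[0,0,0]],[[0,0,-0.05],[0,0,0]],[[0,0,-0.07],[0,0,0]],[[0,0,-0.09],[0,0,0]],[[0,0,-0.11],[0,0,0]],[[0,0,-0.11],[0,0,0]]]'
python3 - <<'E'
from h import *
s=arm.observe();print(s["ee_pos"],s["wrist_force"])
E
```

```text
time_s: 7.12
ee_pos: [0.4313, 0.2199, -0.0162]
tool_rot: [[-0.999, -0.042, -0.001], [-0.042, 0.999, -0.0], [0.001, -0.0, -1.0]]
wrist_force: [-0.3, -0.3, 0.0]
grip_width: 0.0597
gripper_force: 0.0
[ 0.43129301  0.21985322 -0.01623647] [-0.26520615 -0.27529768  0.0188923 ]
```

```bash
python3 -m creep '[[[0,0,0],[0,0,0]],[[0,0,0],[0,0,0]],[[0,0,0],[0,0,0]],[[0,0,0],[0,0,0]],[[0,0,0],[0,0,0]],[[0,0,0],[0,0,0]]]' 1 35
python3 -m creep '[[[0,0,0.1],[0,0,0]],[[0,0,0.3],[0,0,0]],[[0,0,0.5],[0,0,0]],[[0,0,0.5],[0,0,0]],[[0,0,0.5],[0,0,0]],[[0,0,0.5],[0,0,0]]]'
python3 - <<'E'
from h import *
s=arm.observe();p=s["ee_pos"];print(p,s["wrist_force"])
out=[]
c=snap("wrist"); out.append(cv2.resize(c["frame"][150:350,180:380],(260,260)))
for n in("scene","side"):
    c=snap(n); q=np.array(proj(c,n,p)).astype(int);print(n,q)
    out.append(cv2.resize(c["frame"][q[1]-33:q[1]+33,q[0]-33:q[0]+33],(260,260),interpolation=cv2.INTER_CUBIC))
cv2.imwrite("pics/both5.png",np.hstack(out))
E
```

```text
time_s: 7.88
ee_pos: [0.4318, 0.22, -0.0155]
tool_rot: [[-0.999, -0.042, 0.0], [-0.042, 0.999, 0.0], [-0.0, 0.0, -1.0]]
wrist_force: [-0.9, -0.2, 5.5]
grip_width: 0.0364
gripper_force: 34.5
time_s: 8.62
ee_pos: [0.4306, 0.2196, 0.0829]
tool_rot: [[-0.999, -0.042, -0.002], [-0.042, 0.999, -0.001], [0.002, -0.001, -1.0]]
wrist_force: [0.1, -0.8, 0.6]
grip_width: 0.0359
gripper_force: 35.2
[0.43061334 0.21960697 0.08294162] [ 0.08916128 -0.76883263  0.61630841]
scene [398 239]
side [182 154]
```

View pics/both5.png

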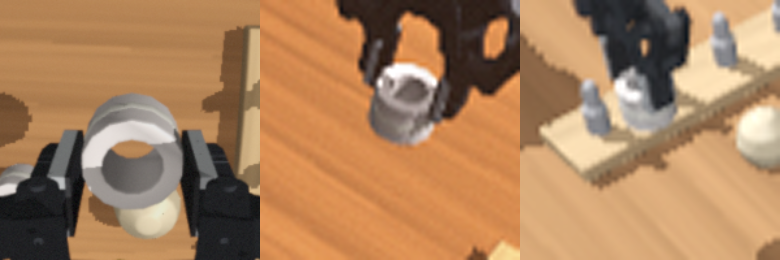

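Sleeve A is held upright in the pads (width 36 mm). Its bore is at about (133,167) in the wrist crop, and the bud is undisturbed below. Working out the bore centre relative to the TCP.

```bash
cat >> h.py <<'E'
def held(off=.0455):
    """bore centre of the held sleeve's top rim, from wrist picture"""
    c=snap("wrist"); p=np.array(arm.observe()["ee_pos"]); z=p[2]+off
    u0,v0=proj(c,"wrist",(p[0],p[1],z))
    big=cv2.resize(c["frame"],None,fx=4,fy=4,interpolation=cv2.INTER_CUBIC); g=cv2.cvtColor(big,cv2.COLOR_BGR2HSV)
    m=((g[...,1]<60)&(g[...,2]>60)).astype(np.uint8)
    cs,hi=cv2.findContours(m,cv2.RETR_CCOMP,cv2.CHAIN_APPROX_NONE)
    print("tcp px",round(u0,1),round(v0,1),"tcp",p.round(4))
    G=cv2.cvtColor(big,cv2.COLOR_BGR2GRAY); cv2.imwrite("pics/heldcrop.png",big[int(v0*4)-200:int(v0*4)+200,int(u0*4)-200:int(u0*4)+200])
    return c,z
E
python3 - <<'E'
from h import *
c,z=held()
for v in (265,270,275,278,280): print(v,onz(c,"wrist",282,v,z))
E
```

```text
tcp px 284.0 277.1 tcp [0.4311 0.2198 0.0834]
265 [0.42485248 0.21856787 0.12894079]
270 [0.427426   0.21867793 0.12894079]
275 [0.43004129 0.21878982 0.12894079]
278 [0.43163146 0.21885788 0.12894079]
280 [0.43270065 0.21890364 0.12894079]
```

View pics/heldcrop.png

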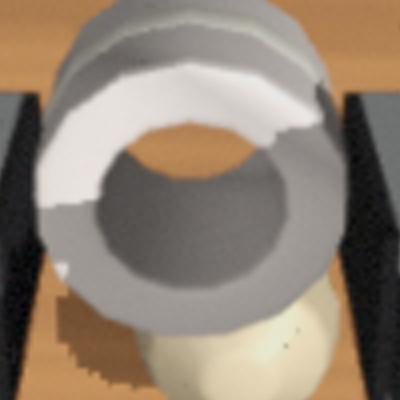

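The held bore is within 1 mm of the TCP in both axes: rim centre (191,203) in the crop against the TCP at (200,200). The bore-to-outside ratio of 0.62 suggests 22 mm. Moving over pin0 and lowering part way.

```bash
python3 -m creep '[[[0,0.2,0],[0,0,0]],[[0.002,0.4,0],[0,0,0]],[[0.002,0.513,0],[0,0,0]],[[0.002,0.513,0],[0,0,0]],[[0.002,0.513,0],[0,0,0]],[[0.002,0.513,-0.1],[0,0,0]],[[0.002,0.513,-0.2],[0,0,0]],[[0.002,0.513,-0.24],[0,0,0]],[[0.002,0.513,-0.24],[0,0,0]]]'
python3 - <<'E'
from h import *
s=arm.observe();p=s["ee_pos"];print(p,s["wrist_force"])
out=[]
c,z=held();out.append(cv2.resize(cv2.imread("pics/heldcrop.png"),(260,260)))
for n in("scene","side"):
    c=snap(n); q=np.array(proj(c,n,p+[0,0,.02])).astype(int)
    out.append(cv2.resize(c["frame"][q[1]-25:q[1]+25,q[0]-25:q[0]+25],(260,260),interpolation=cv2.INTER_CUBIC))
cv2.imwrite("pics/both6.png",np.hstack(out))
E
```

```text
time_s: 9.95
ee_pos: [0.4318, 0.3218, 0.0359]
tool_rot: [[-0.999, -0.041, -0.001], [-0.041, 0.999, -0.001], [0.001, -0.001, -1.0]]
wrist_force: [0.5, 0.5, -0.9]
grip_width: 0.0362
gripper_force: 35.3
[0.43176699 0.32181436 0.03593785] [ 0.46431594  0.54357747 -0.90397092]
tcp px 284.7 278.1 tcp [0.4322 0.3222 0.0365]
```

View pics/both6.png

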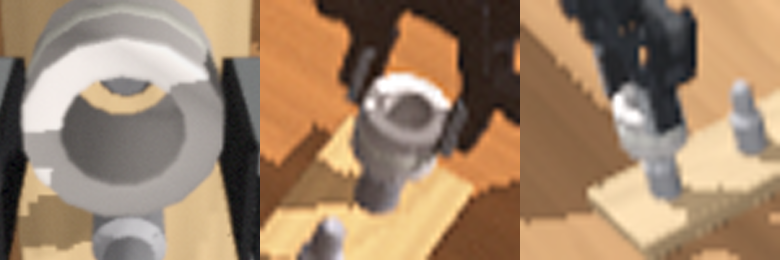

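The wrist crop and both side views show the sleeve upright over pin0 with no contact force. The sleeve's foot is already 8 mm below the pin tip level, so the nose has entered. Lowering further.

```bash
python3 -m creep '[[[0,0,-0.02],[0,0,0]],[[0,0,-0.04],[0,0,0]],[[0,0,-0.055],[0,0,0]],[[0,0,-0.055],[0,0,0]]]'
python3 -m creep '[[[0,0,-0.015],[0,0,0]],[[0,0,-0.025],[0,0,0]],[[0,0,-0.025],[0,0,0]]]'
```

```text
time_s: 10.6
ee_pos: [0.4317, 0.3224, 0.0248]
tool_rot: [[-0.999, -0.042, -0.001], [-0.042, 0.999, -0.0], [0.001, -0.0, -1.0]]
wrist_force: [-0.8, -0.2, -0.9]
grip_width: 0.036
gripper_force: 35.3
time_s: 10.98
ee_pos: [0.4319, 0.3225, 0.0199]
tool_rot: [[-0.999, -0.042, -0.0], [-0.042, 0.999, -0.0], [0.0, -0.0, -1.0]]
wrist_force: [-0.6, -0.4, -1.2]
grip_width: 0.0362
gripper_force: 35.3
```

```bash
python3 -m creep '[[[0,0,-0.03],[0,0,0]],[[0,0,-0.06],[0,0,0]],[[0,0,-0.085],[0,0,0]],[[0,0,-0.085],[0,0,0]]]'
python3 -m creep '[[[0,0,0],[0,0,0]],[[0,0,0],[0,0,0]],[[0,0,0],[0,0,0]],[[0,0,0],[0,0,0]],[[0,0,0],[0,0,0]]]' -0.4
python3 -m creep '[[[0,0,0.2],[0,0,0]],[[0,0,0.5],[0,0,0]],[[0,0,0.8],[0,0,0]],[[0,-0.2,0.9],[0,0,0]],[[0.1,-0.4,0.9],[0,0,0]],[[0.3,-0.6,0.9],[0,0,0]],[[0.45,-0.88,0.9],[0,0,0]],[[0.45,-0.88,0.9],[0,0,0]],[[0.45,-0.88,0.9],[0,0,0]]]'
cat >> h.py <<'E'
def find(n="wrist",z=.03):
    c=snap(n); print("tcp",np.round(arm.observe()["ee_pos"],4))
    big=cv2.resize(c["frame"],None,fx=4,fy=4,interpolation=cv2.INTER_CUBIC); g=cv2.cvtColor(big,cv2.COLOR_BGR2HSV)
    m=((g[...,1]<60)&(g[...,2]>150)).astype(np.uint8)
    cs,hi=cv2.findContours(m,cv2.RETR_CCOMP,cv2.CHAIN_APPROX_NONE)
    for i,q in enumerate(cs):
        par=hi[0][i][3]
        if par>=0 and cv2.contourArea(q)>300 and 1500<cv2.contourArea(cs[par])<60000:
            (x,y),ax,_=cv2.fitEllipse(q); x=(x+.5)/4-.5;y=(y+.5)/4-.5; print("bore",round(x,1),round(y,1),"axes",np.round(np.array(ax)/4,1),"z=.03/.045/.068",*[onz(c,n,x,y,zz).round(4)[:2] for zz in(.03,.045,.068)])
    return c
E
python3 -c "
from h import *
find()"
```

```text
time_s: 11.48
ee_pos: [0.4316, 0.3223, 0.0025]
tool_rot: [[-0.999, -0.042, -0.001], [-0.042, 0.999, -0.0], [0.001, -0.0, -1.0]]
wrist_force: [1.5, -0.2, -1.1]
grip_width: 0.036
gripper_force: 35.3
time_s: 12.1
ee_pos: [0.432, 0.3225, 0.0032]
tool_rot: [[-0.999, -0.042, 0.0], [-0.042, 0.999, 0.0], [-0.0, 0.0, -1.0]]
wrist_force: [-0.6, -0.3, 1.0]
grip_width: 0.0598
gripper_force: 0.0
time_s: 13.22
ee_pos: [0.5217, 0.1465, 0.183]
tool_rot: [[-0.999, -0.041, -0.001], [-0.041, 0.999, 0.0], [0.001, 0.0, -1.0]]
wrist_force: [0.1, -0.6, -0.8]
grip_width: 0.0596
gripper_force: 0.0
tcp [0.5214 0.1471 0.183 ]
bore 324.7 339.9 axes [12.5 21.8] z=.03/.045/.068 [0.7253 0.2102] [0.7128 0.2071] [0.6936 0.2024]
bore 270.6 273.7 axes [10.4 13.8] z=.03/.045/.068 [0.6276 0.1373] [0.6195 0.1375] [0.6071 0.1378]
bore 280.5 183.5 axes [18.5 20.9] z=.03/.045/.068 [0.5218 0.1444] [0.5184 0.1443] [0.5134 0.1442]
bore 450.4 113.8 axes [18.1 20. ] z=.03/.045/.068 [0.4327 0.328 ] [0.4334 0.3196] [0.4345 0.3067]
```

Sleeve A went right down on pin0. Now B, re-measured at (0.522, 0.145).

```bash
python3 -m creep '[[[0,-0.006,-0.25],[0,0,0]],[[0,-0.006,-0.5],[0,0,0]],[[0,-0.006,-0.75],[0,0,0]],[[0,-0.006,-0.85],[0,0,0]],[[0,-0.006,-0.95],[0,0,0]],[[0,-0.006,-0.99],[0,0,0]],[[0,-0.006,-0.99],[0,0,0]]]'
python3 -m creep '[[[0,0,0],[0,0,0]],[[0,0,0],[0,0,0]],[[0,0,0],[0,0,0]],[[0,0,0],[0,0,0]],[[0,0,0],[0,0,0]],[[0,0,0],[0,0,0]]]' 1 35
python3 -m creep '[[[0,0,0.1],[0,0,0]],[[0,0,0.3],[0,0,0]],[[0,0,0.5],[0,0,0]],[[0,0,0.5],[0,0,0]],[[0,0,0.5],[0,0,0]],[[0,0,0.5],[0,0,0]]]'
cat >> h.py <<'E'
def heldpos():
    # side edges/outer of the held sleeve: bore by thresholding is shadow-prone, so use outline of the grey-white blob's top rim
    c=snap("wrist"); p=np.array(arm.observe()["ee_pos"]); z=p[2]+.0455
    u0,v0=proj(c,"wrist",(p[0],p[1],z)); f=c["frame"].astype(np.uint8)
    big=cv2.resize(f,None,fx=4,fy=4,interpolation=cv2.INTER_CUBIC); g=cv2.cvtColor(big,cv2.COLOR_BGR2HSV)
    m=((g[...,1]<60)&(g[...,2]>85)).astype(np.uint8); x0,y0=int(u0*4),int(v0*4)
    w=m[y0-200:y0+200,x0-200:x0+200]; k,l,st,ce=cv2.connectedComponentsWithStats(w); i=1+np.argmax(st[1:,4]); print("tcp",p.round(4),"blob box (crop, tcp at 200,200; A was 38..345 wide, bottom 335)",st[i])
    row=np.where(l[:, 195]==i)[0]; print("column hit rows",row.min(),row.max(), "gaps",row[:-1][np.diff(row)>1],row[1:][np.diff(row)>1])
E
python3 -c "
from h import *
heldpos()"
```

```text
time_s: 14.15
ee_pos: [0.5214, 0.1461, -0.0149]
tool_rot: [[-0.999, -0.043, -0.001], [-0.043, 0.999, -0.0], [0.001, -0.0, -1.0]]
wrist_force: [-0.4, -0.1, -0.0]
grip_width: 0.0597
gripper_force: 0.0
time_s: 14.9
ee_pos: [0.5227, 0.1457, -0.0136]
tool_rot: [[-0.999, -0.042, 0.002], [-0.042, 0.999, 0.001], [-0.002, 0.001, -1.0]]
wrist_force: [-1.9, 0.1, 6.2]
grip_width: 0.0361
gripper_force: 34.3
time_s: 15.65
ee_pos: [0.521, 0.1452, 0.084]
tool_rot: [[-0.999, -0.042, -0.002], [-0.042, 0.999, -0.0], [0.002, -0.0, -1.0]]
wrist_force: [1.2, -0.0, -0.9]
grip_width: 0.036
gripper_force: 35.1
tcp [0.5211 0.1452 0.0841] blob box (crop, tcp at 200,200; A was 38..345 wide, bottom 335) [   35     0   313   400 91214]
column hit rows 0 399 gaps [111] [171]
```

```bash
python3 -m creep '[[[-0.03,0.2,0],[0,0,0]],[[-0.06,0.4,0],[0,0,0]],[[-0.1,0.6,0],[0,0,0]],[[-0.13,0.8,0],[0,0,0]],[[-0.145,0.9,0],[0,0,0]],[[-0.145,0.9,0],[0,0,0]],[[-0.145,0.9,0],[0,0,0]],[[-0.145,0.9,0],[0,0,0]]]'
python3 - <<'E'
from h import *
c=snap("wrist");p=np.array(arm.observe()["ee_pos"]);print(p)
E
```

```text
time_s: 16.7
ee_pos: [0.4932, 0.3242, 0.085]
tool_rot: [[-0.999, -0.041, -0.0], [-0.041, 0.999, -0.0], [0.0, -0.0, -1.0]]
wrist_force: [-0.8, 0.4, -0.4]
grip_width: 0.036
gripper_force: 35.2
[0.49326937 0.32430913 0.08510294]
```

Adjust by −0.6 mm in x and +0.9 mm in y, and lower.

```bash
python3 -m creep '[[[-0.003,0.005,-0.1],[0,0,0]],[[-0.003,0.005,-0.2],[0,0,0]],[[-0.003,0.005,-0.24],[0,0,0]],[[-0.003,0.005,-0.27],[0,0,0]],[[-0.003,0.005,-0.29],[0,0,0]],[[-0.003,0.005,-0.29],[0,0,0]]]'
python3 -m creep '[[[0,0,-0.015],[0,0,0]],[[0,0,-0.03],[0,0,0]],[[0,0,-0.04],[0,0,0]],[[0,0,-0.04],[0,0,0]]]'
```

```text
time_s: 17.5
ee_pos: [0.4925, 0.3263, 0.0272]
tool_rot: [[-0.999, -0.042, 0.0], [-0.042, 0.999, 0.0], [-0.0, 0.0, -1.0]]
wrist_force: [0.0, 0.0, -0.7]
grip_width: 0.036
gripper_force: 35.2
time_s: 18.0
ee_pos: [0.4922, 0.3263, 0.0189]
tool_rot: [[-0.999, -0.042, -0.0], [-0.042, 0.999, -0.0], [0.0, -0.0, -1.0]]
wrist_force: [0.3, 0.1, 0.0]
grip_width: 0.0358
gripper_force: 35.2
```

```bash
python3 -m creep '[[[0,0,-0.03],[0,0,0]],[[0,0,-0.06],[0,0,0]],[[0,0,-0.08],[0,0,0]],[[0,0,-0.08],[0,0,0]]]'
python3 -m creep '[[[0,0,0],[0,0,0]],[[0,0,0],[0,0,0]],[[0,0,0],[0,0,0]],[[0,0,0],[0,0,0]],[[0,0,0],[0,0,0]]]' -0.4
python3 -m creep '[[[0,0,0.2],[0,0,0]],[[0,0,0.5],[0,0,0]],[[0,0,0.8],[0,0,0]],[[0.1,-0.2,0.9],[0,0,0]],[[0.3,-0.4,0.9],[0,0,0]],[[0.5,-0.6,0.9],[0,0,0]],[[0.68,-0.93,0.9],[0,0,0]],[[0.68,-0.93,0.9],[0,0,0]],[[0.68,-0.93,0.9],[0,0,0]]]'
python3 -c "
from h import *
find()"
```

```text
time_s: 18.5
ee_pos: [0.492, 0.3261, 0.0026]
tool_rot: [[-0.999, -0.042, -0.001], [-0.042, 0.999, -0.0], [0.001, -0.0, -1.0]]
wrist_force: [0.8, -0.7, -0.8]
grip_width: 0.036
gripper_force: 35.2
time_s: 19.12
ee_pos: [0.4924, 0.3264, 0.0031]
tool_rot: [[-0.999, -0.042, 0.0], [-0.042, 0.999, 0.0], [-0.0, 0.0, -1.0]]
wrist_force: [-0.5, 0.1, -0.4]
grip_width: 0.0598
gripper_force: 0.0
time_s: 20.25
ee_pos: [0.6283, 0.1399, 0.1828]
tool_rot: [[-0.999, -0.041, -0.001], [-0.041, 0.999, 0.0], [0.001, 0.0, -1.0]]
wrist_force: [-0.4, 0.2, 0.1]
grip_width: 0.0599
gripper_force: 0.0
tcp [0.6278 0.1409 0.183 ]
bore 339.9 273.6 axes [48.2 62.3] z=.03/.045/.068 [0.7317 0.211 ] [0.7237 0.2076] [0.7115 0.2024]
bore 338.7 277.4 axes [63.4 78.7] z=.03/.045/.068 [0.7368 0.2101] [0.7286 0.2067] [0.716  0.2016]
bore 432.2 257.0 axes [10.  14.8] z=.03/.045/.068 [0.7098 0.3256] [0.7028 0.317 ] [0.6921 0.3038]
bore 279.1 183.4 axes [14.  15.8] z=.03/.045/.068 [0.6282 0.1364] [0.6249 0.1364] [0.6198 0.1363]
bore 461.5 72.3 axes [16.5 19.6] z=.03/.045/.068 [0.4901 0.333 ] [0.4931 0.324 ] [0.4976 0.3103]
bore 459.4 19.4 axes [16.7 19.5] z=.03/.045/.068 [0.4275 0.3296] [0.4333 0.3208] [0.4422 0.3073]
```

Both are down on pins 0 and 1. Sleeve C has the smaller bore (14–16 px against 18–21 px). Fetching it.

```bash
python3 -m creep '[[[0.001,-0.015,-0.25],[0,0,0]],[[0.001,-0.015,-0.5],[0,0,0]],[[0.001,-0.015,-0.75],[0,0,0]],[[0.001,-0.015,-0.85],[0,0,0]],[[0.001,-0.015,-0.95],[0,0,0]],[[0.001,-0.015,-0.985],[0,0,0]],[[0.001,-0.015,-0.985],[0,0,0]]]'
python3 -m creep '[[[0,0,0],[0,0,0]],[[0,0,0],[0,0,0]],[[0,0,0],[0,0,0]],[[0,0,0],[0,0,0]],[[0,0,0],[0,0,0]],[[0,0,0],[0,0,0]]]' 1 35
python3 -m creep '[[[0,0,0.1],[0,0,0]],[[0,0,0.3],[0,0,0]],[[0,0,0.5],[0,0,0]],[[0,0,0.5],[0,0,0]],[[0,0,0.5],[0,0,0]],[[0,0,0.5],[0,0,0]]]'
python3 -c "
from h import *
heldpos()"
```

```text
time_s: 21.18
ee_pos: [0.628, 0.1384, -0.0137]
tool_rot: [[-0.999, -0.044, -0.0], [-0.044, 0.999, 0.0], [0.0, 0.0, -1.0]]
wrist_force: [0.7, 0.4, -0.5]
grip_width: 0.06
gripper_force: 0.0
time_s: 21.92
ee_pos: [0.6292, 0.1378, -0.0124]
tool_rot: [[-0.999, -0.042, 0.002], [-0.042, 0.999, 0.001], [-0.002, 0.001, -1.0]]
wrist_force: [-2.4, 1.3, 6.1]
grip_width: 0.0362
gripper_force: 34.3
time_s: 22.68
ee_pos: [0.6277, 0.1372, 0.085]
tool_rot: [[-0.999, -0.042, -0.002], [-0.042, 0.999, -0.0], [0.002, -0.0, -1.0]]
wrist_force: [-0.3, -0.2, -1.0]
grip_width: 0.0361
gripper_force: 35.1
tcp [0.6277 0.1372 0.085 ] blob box (crop, tcp at 200,200; A was 38..345 wide, bottom 335) [   36     0   311   317 80875]
column hit rows 0 314 gaps [121] [150]
```

```bash
python3 -m creep '[[[-0.01,0.2,0],[0,0,0]],[[-0.03,0.4,0],[0,0,0]],[[-0.05,0.6,0],[0,0,0]],[[-0.07,0.8,0],[0,0,0]],[[-0.073,0.97,0],[0,0,0]],[[-0.073,0.97,0],[0,0,0]],[[-0.073,0.97,0],[0,0,0]],[[-0.073,0.97,0],[0,0,0]],[[-0.073,0.97,-0.1],[0,0,0]],[[-0.073,0.97,-0.14],[0,0,0]],[[-0.073,0.97,-0.14],[0,0,0]],[[-0.073,0.97,-0.14],[0,0,0]]]'
python3 - <<'E'
from h import *
p=np.array(arm.observe()["ee_pos"]);print(p)
c,z=held(.0425)
s=snap("scene");q=np.array(proj(s,"scene",p)).astype(int);t=snap("side");r=np.array(proj(t,"side",p)).astype(int)
cv2.imwrite("pics/c7.png",np.hstack([cv2.resize(i,(260,260),interpolation=cv2.INTER_CUBIC) for i in(cv2.imread("pics/heldcrop.png"),s["frame"][q[1]-30:q[1]+30,q[0]-30:q[0]+30],t["frame"][r[1]-30:r[1]+30,r[0]-30:r[0]+30])]))
print(proj(c,"wrist",(.6119,.3312,.06)))
E
```

```text
time_s: 24.22
ee_pos: [0.6144, 0.3313, 0.0588]
tool_rot: [[-0.999, -0.042, 0.001], [-0.042, 0.999, 0.0], [-0.001, 0.0, -1.0]]
wrist_force: [-0.0, -1.1, -0.3]
grip_width: 0.0357
gripper_force: 35.2
[0.61439141 0.33128189 0.05876631]
tcp px 284.2 274.0 tcp [0.6145 0.3314 0.0589]
(np.float64(283.476348235611), np.float64(236.40282737072448))
```

```bash
python3 -m creep '[[[-0.006,0.002,0],[0,0,0]],[[-0.006,0.002,-0.04],[0,0,0]],[[-0.006,0.002,-0.07],[0,0,0]],[[-0.006,0.002,-0.085],[0,0,0]],[[-0.006,0.002,-0.085],[0,0,0]]]'
python3 -m creep '[[[0,0,-0.015],[0,0,0]],[[0,0,-0.03],[0,0,0]],[[0,0,-0.035],[0,0,0]],[[0,0,-0.035],[0,0,0]]]'
```

```text
time_s: 25.0
ee_pos: [0.6125, 0.3316, 0.0406]
tool_rot: [[-0.999, -0.042, -0.001], [-0.042, 0.999, -0.0], [0.001, -0.0, -1.0]]
wrist_force: [0.5, -0.7, -0.5]
grip_width: 0.0362
gripper_force: 35.2
time_s: 25.5
ee_pos: [0.6127, 0.3317, 0.034]
tool_rot: [[-0.999, -0.042, -0.0], [-0.042, 0.999, -0.0], [0.0, -0.0, -1.0]]
wrist_force: [-1.2, 0.1, -1.0]
grip_width: 0.0359
gripper_force: 35.2
```

```bash
python3 -m creep '[[[0,0,-0.01],[0,0,0]],[[0,0,-0.02],[0,0,0]],[[0,0,-0.03],[0,0,0]],[[0,0,-0.03],[0,0,0]]]'
python3 -m creep '[[[0,0,-0.005],[0,0,0]],[[0,0,-0.01],[0,0,0]],[[0,0,-0.01],[0,0,0]]]'
```

```text
time_s: 26.0
ee_pos: [0.6126, 0.3317, 0.0279]
tool_rot: [[-0.999, -0.042, -0.0], [-0.042, 0.999, -0.0], [0.0, -0.0, -1.0]]
wrist_force: [1.2, -0.2, -0.6]
grip_width: 0.0358
gripper_force: 35.2
time_s: 26.38
ee_pos: [0.6128, 0.3318, 0.0261]
tool_rot: [[-0.999, -0.042, 0.0], [-0.042, 0.999, 0.0], [-0.0, 0.0, -1.0]]
wrist_force: [-0.0, 0.1, 0.2]
grip_width: 0.0356
gripper_force: 35.2
```

```bash
python3 -m creep '[[[0,0,0],[0,0,0]],[[0,0,0],[0,0,0]],[[0,0,0],[0,0,0]],[[0,0,0],[0,0,0]],[[0,0,0],[0,0,0]]]' -0.4
python3 -m creep '[[[0,0,0.2],[0,0,0]],[[0,0,0.5],[0,0,0]],[[0,0,0.8],[0,0,0]],[[0,0,0.99],[0,0,0]],[[0,-0.2,0.99],[0,0,0]],[[0,-0.45,0.99],[0,0,0]],[[0,-0.45,0.99],[0,0,0]],[[0,-0.45,0.99],[0,0,0]]]'
python3 - <<'E'
from h import *
c=find(); find("side"); f=c["frame"]
cv2.imwrite("pics/w8.png",np.hstack([cv2.resize(f[30:330,100:500],(533,400)),cv2.resize(snap("scene")["frame"][235:365,330:460],(267,267)).copy() if 0 else cv2.copyMakeBorder(cv2.resize(snap("scene")["frame"][235:365,330:460],(267,267),interpolation=cv2.INTER_CUBIC),0,133,0,0,cv2.BORDER_CONSTANT)]))
E
```

```text
time_s: 27.0
ee_pos: [0.6128, 0.3317, 0.0261]
tool_rot: [[-0.999, -0.042, 0.0], [-0.042, 0.999, -0.0], [-0.0, -0.0, -1.0]]
wrist_force: [-0.2, -0.3, 0.2]
grip_width: 0.0596
gripper_force: 0.0
time_s: 28.0
ee_pos: [0.6128, 0.2419, 0.2243]
tool_rot: [[-0.999, -0.042, 0.0], [-0.042, 0.999, 0.0], [-0.0, 0.0, -1.0]]
wrist_force: [0.1, -0.4, 0.5]
grip_width: 0.06
gripper_force: 0.0
tcp [0.6128 0.2424 0.2241]
bore 251.7 259.8 axes [15.6 22. ] z=.03/.045/.068 [0.7224 0.2077] [0.7151 0.2089] [0.7038 0.2107]
bore 252.9 263.6 axes [31.2 36.8] z=.03/.045/.068 [0.7277 0.2093] [0.7202 0.2104] [0.7085 0.2121]
bore 251.9 265.9 axes [42.8 50.8] z=.03/.045/.068 [0.7311 0.2079] [0.7234 0.2091] [0.7116 0.2109]
bore 364.5 186.0 axes [14.4 15. ] z=.03/.045/.068 [0.6204 0.341 ] [0.6172 0.3369] [0.6122 0.3305]
bore 362.1 75.7 axes [19.1 20.6] z=.03/.045/.068 [0.4904 0.3283] [0.4924 0.3246] [0.4954 0.319 ]
bore 359.9 25.2 axes [17.1 20.8] z=.03/.045/.068 [0.4293 0.3236] [0.4337 0.3201] [0.4405 0.3148]
tcp [0.6127 0.2427 0.224 ]
bore 167.0 145.4 axes [4.6 6.3] z=.03/.045/.068 [0.4386 0.3405] [0.4322 0.3232] [0.4223 0.2967]
bore 243.1 108.4 axes [ 9.6 20.4] z=.03/.045/.068 [0.7289 0.344 ] [0.717  0.3267] [0.6989 0.3001]
```

Two sleeves are down (A on pin0, B on pin1) and C rides on the shoulder of pin3: its rim fits pin3 at z = 68 mm. Now a close look at the drawer and tray.

```bash
python3 -m creep '[[[-0.1,-0.2,0.05],[0,0,0]],[[-0.2,-0.4,0.1],[0,0,0]],[[-0.3,-0.6,0.15],[0,0,0]],[[-0.4,-0.8,0.2],[0,0,0]],[[-0.5,-1,0.23],[0,0,0]],[[-0.5,-1,0.23],[0,0,0]]]'
python3 -m creep '[[[0,-0.25,0],[0,0,0]],[[0,-0.5,0],[0,0,0]],[[0,-0.75,0],[0,0,0]],[[0,-1,0],[0,0,0]],[[0,-1,0],[0,0,0]],[[0,-1,0],[0,0,0]],[[0,-1,0],[0,0,0]],[[0,-1,0],[0,0,0]]]'
python3 - <<'E'
from h import *
import pickle
P=np.array
c=snap("wrist"); pickle.dump(c,open("w9.pkl","wb")); cv2.imwrite("pics/w9.png",cv2.resize(c["frame"],(800,600),interpolation=cv2.INTER_CUBIC)); print(arm.observe()["ee_pos"],np.round(c["extrinsics"],3).tolist())
E
```

```text
time_s: 28.9
ee_pos: [0.5123, 0.0405, 0.271]
tool_rot: [[-0.999, -0.04, 0.001], [-0.04, 0.999, -0.0], [-0.001, -0.0, -1.0]]
wrist_force: [-0.1, 0.6, 0.3]
grip_width: 0.0597
gripper_force: 0.0
time_s: 29.9
ee_pos: [0.513, -0.1572, 0.2702]
tool_rot: [[-0.999, -0.044, 0.0], [-0.044, 0.999, 0.0], [-0.0, 0.0, -1.0]]
wrist_force: [0.2, 0.5, -0.4]
grip_width: 0.0602
gripper_force: 0.0
[ 0.51295552 -0.15737222  0.27023396] [[-0.044, -0.958, -0.285, 0.44], [0.999, -0.042, -0.013, -0.162], [0.001, -0.285, 0.958, 0.448], [0.0, 0.0, 0.0, 1.0]]
```

View pics/w9.png

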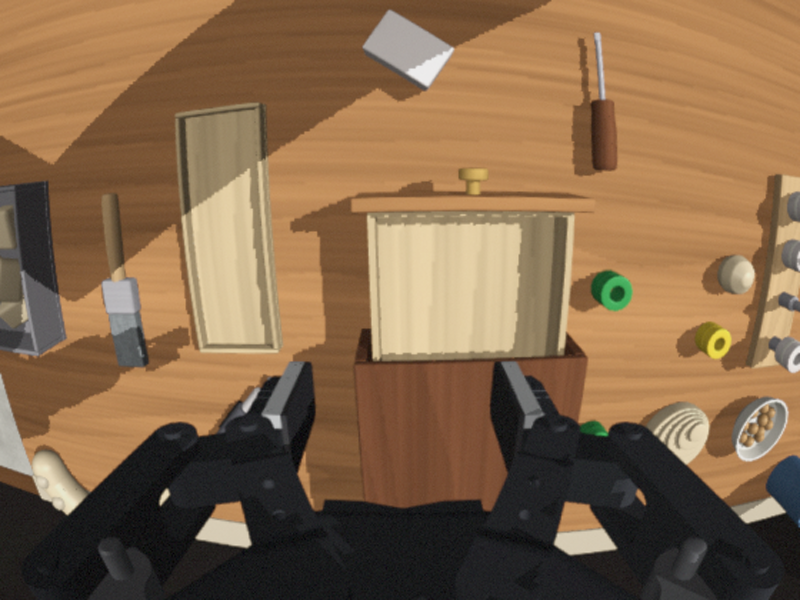

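The view shows the drawer's inner floor corners at (388,221), (560,221) and cabinet front edge at row ~355. The front board's top runs from (352,198) to (594,205), the knob is at (473,174), and the cabinet front corners are at (358,360) and (585,357). Tray rim corners are at (177,115), (263,104), (282,350), (198,352).

Run:
```python
from h import *
import pickle
c=pickle.load(open("w9.pkl","rb"));k=800/560
W=lambda u,v,z:onz(c,"wrist",u/k,v/k,z).round(4)[:2]
for n,p,z in[("frontL",(352,203),.08),("frontR",(594,205),.08),("frontLout",(352,198),.08),("frontRout",(594,199),.08),("knob",(473,172),.052),("cabL",(358,360),.088),("cabR",(585,357),.088),("drL",(373,214),.06),("drR",(573,214),.06),("drLb",(378,356),.06),("drRb",(565,353),.06),("tray1",(177,115),.022),("tray2",(263,104),.022),("tray3",(282,350),.022),("tray4",(198,352),.022),("pinC",(790,352),.06),("block",(408,48),.03),("chisR",(604,168),.012)]: print(n,W(*p,z))
```

```text
frontL [ 0.4748 -0.1996]
frontR [0.4635 0.0006]
frontLout [ 0.4708 -0.1997]
frontRout [4.585e-01 1.000e-04]
knob [ 0.4459 -0.1008]
cabL [ 0.6062 -0.1917]
cabR [0.5976 0.0098]
drL [ 0.4854 -0.1838]
drR [ 0.4746 -0.01  ]
drLb [ 0.6141 -0.1757]
drRb [0.6059 0.0011]
tray1 [ 0.3933 -0.3826]
tray2 [ 0.3878 -0.2924]
tray3 [ 0.6302 -0.2757]
tray4 [ 0.6395 -0.3714]
pinC [0.607  0.3205]
block [ 0.336  -0.1606]
chisR [0.4298 0.0379]
```

Drawer: yaw 3.5°, floor centre (0.5765, −0.093), standing about 0.125 out. I'll place at drawer x' = −35 mm, y' = ±35 mm. Fetching A from pin0.

```bash
python3 -m creep '[[[-0.05,0.25,0],[0,0,0]],[[-0.1,0.5,0],[0,0,0]],[[-0.15,0.75,0],[0,0,0]],[[-0.2,1,0],[0,0,0]],[[-0.2,1,0],[0,0,0]]]'
python3 -m creep '[[[-0.05,0.25,0],[0,0,0]],[[-0.1,0.5,0],[0,0,0]],[[-0.15,0.75,0],[0,0,0]],[[-0.2,1,-0.1],[0,0,0]],[[-0.2,1,-0.2],[0,0,0]],[[-0.2,1,-0.3],[0,0,0]]]'
python3 -m creep '[[[0,0.2,-0.1],[0,0,0]],[[-0.005,0.398,-0.2],[0,0,0]],[[-0.005,0.398,-0.3],[0,0,0]],[[-0.005,0.398,-0.4],[0,0,0]],[[-0.005,0.398,-0.4],[0,0,0]],[[-0.005,0.398,-0.4],[0,0,0]]]'
```

```text
time_s: 30.58
ee_pos: [0.4719, 0.0449, 0.2705]
tool_rot: [[-0.999, -0.047, 0.0], [-0.047, 0.999, 0.001], [-0.001, 0.001, -1.0]]
wrist_force: [-0.4, -0.6, 0.4]
grip_width: 0.0597
gripper_force: 0.0
time_s: 31.32
ee_pos: [0.4328, 0.2421, 0.2095]
tool_rot: [[-0.999, -0.044, 0.0], [-0.044, 0.999, -0.0], [-0.0, -0.0, -1.0]]
wrist_force: [0.9, -0.6, -0.7]
grip_width: 0.0599
gripper_force: 0.0
time_s: 32.08
ee_pos: [0.4324, 0.3213, 0.1308]
tool_rot: [[-0.999, -0.042, 0.001], [-0.042, 0.999, 0.0], [-0.001, 0.0, -1.0]]
wrist_force: [0.3, -0.2, -0.1]
grip_width: 0.0601
gripper_force: 0.0
```

```bash
python3 -c "
from h import *
find()"
python3 -m creep '[[[0,0.004,-0.25],[0,0,0]],[[0,0.004,-0.45],[0,0,0]],[[0,0.004,-0.58],[0,0,0]],[[0,0.004,-0.642],[0,0,0]],[[0,0.004,-0.642],[0,0,0]],[[0,0.004,-0.642],[0,0,0]]]'
python3 -m creep '[[[0,0,0],[0,0,0]],[[0,0,0],[0,0,0]],[[0,0,0],[0,0,0]],[[0,0,0],[0,0,0]],[[0,0,0],[0,0,0]],[[0,0,0],[0,0,0]]]' 1 35
python3 -m creep '[[[0,0,0.1],[0,0,0]],[[0,0,0.2],[0,0,0]],[[0,0,0.35],[0,0,0]],[[0,0,0.6],[0,0,0]],[[0,0,0.6],[0,0,0]],[[0,0,0.6],[0,0,0]]]'
python3 -c "
from h import *
print(arm.observe()['joint_positions'].round(3) if hasattr(arm.observe()['joint_positions'],'round') else arm.observe()['joint_positions'])"
```

```text
tcp [0.4326 0.3214 0.1311]
bore 283.5 264.1 axes [18.5 25.6] z=.03/.045/.068 [0.4993 0.325 ] [0.4918 0.3246] [0.4802 0.3239]
bore 282.8 201.2 axes [22.5 27.3] z=.03/.045/.068 [0.4371 0.3216] [0.4329 0.3214] [0.4265 0.321 ]
time_s: 32.88
ee_pos: [0.4328, 0.3226, 0.003]
tool_rot: [[-0.999, -0.042, 0.002], [-0.042, 0.999, 0.001], [-0.002, 0.001, -1.0]]
wrist_force: [0.1, -0.6, -0.5]
grip_width: 0.06
gripper_force: 0.0
time_s: 33.62
ee_pos: [0.4326, 0.3225, 0.003]
tool_rot: [[-0.999, -0.042, 0.002], [-0.042, 0.999, 0.001], [-0.002, 0.001, -1.0]]
wrist_force: [-1.6, -1.4, 9.4]
grip_width: 0.0357
gripper_force: 33.9
time_s: 34.38
ee_pos: [0.4316, 0.3221, 0.1217]
tool_rot: [[-0.999, -0.042, 0.0], [-0.042, 0.999, 0.0], [-0.0, 0.0, -1.0]]
wrist_force: [0.2, -1.1, -1.3]
grip_width: 0.0357
gripper_force: 35.1
[ 0.505  0.369 -0.245  0.957  0.     0.463]
```

```bash
python3 -m creep '[[[0.07,-0.25,0],[0,0,0]],[[0.14,-0.5,0],[0,0,0]],[[0.21,-0.75,0],[0,0,0]],[[0.28,-1,0],[0,0,0]],[[0.28,-1,0],[0,0,0]]]'
python3 -m creep '[[[0.07,-0.25,0],[0,0,0]],[[0.14,-0.5,0],[0,0,0]],[[0.21,-0.75,0],[0,0,0]],[[0.26,-0.91,0],[0,0,0]],[[0.26,-0.91,0],[0,0,0]],[[0.26,-0.91,-0.1],[0,0,0]],[[0.26,-0.91,-0.2],[0,0,0]],[[0.26,-0.91,-0.3],[0,0,0]],[[0.26,-0.91,-0.3],[0,0,0]]]'
```

```text
time_s: 35.0
ee_pos: [0.4877, 0.1191, 0.1205]
tool_rot: [[-0.999, -0.038, -0.002], [-0.038, 0.999, -0.001], [0.002, -0.001, -1.0]]
wrist_force: [0.4, 0.7, -1.4]
grip_width: 0.0353
gripper_force: 35.2
time_s: 36.12
ee_pos: [0.5377, -0.058, 0.0599]
tool_rot: [[-0.999, -0.044, -0.004], [-0.044, 0.999, 0.001], [0.004, 0.002, -1.0]]
wrist_force: [0.2, 0.7, 0.4]
grip_width: 0.0354
gripper_force: 35.3
```

```bash
python3 -m creep '[[[0,0,-0.1],[0,0,0]],[[0,0,-0.18],[0,0,0]],[[0,0,-0.225],[0,0,0]],[[0,0,-0.235],[0,0,0]],[[0,0,-0.235],[0,0,0]]]'
python3 -m creep '[[[0,0,-0.005],[0,0,0]],[[0,0,-0.01],[0,0,0]],[[0,0,-0.01],[0,0,0]]]'
```

```text
time_s: 36.75
ee_pos: [0.54, -0.0599, 0.015]
tool_rot: [[-0.999, -0.042, 0.0], [-0.042, 0.999, -0.0], [-0.0, -0.0, -1.0]]
wrist_force: [-0.6, -0.5, -1.4]
grip_width: 0.0357
gripper_force: 35.3
time_s: 37.12
ee_pos: [0.5398, -0.0599, 0.0128]
tool_rot: [[-0.999, -0.042, 0.0], [-0.042, 0.999, -0.0], [-0.0, -0.0, -1.0]]
wrist_force: [0.1, -0.3, 0.4]
grip_width: 0.0353
gripper_force: 35.3
```

```bash
python3 -m creep '[[[0,0,-0.004],[0,0,0]],[[0,0,-0.008],[0,0,0]],[[0,0,-0.012],[0,0,0]],[[0,0,-0.012],[0,0,0]]]'
python3 -m creep '[[[0,0,-0.003],[0,0,0]],[[0,0,-0.006],[0,0,0]],[[0,0,-0.006],[0,0,0]]]'
```

```text
time_s: 37.62
ee_pos: [0.5397, -0.0599, 0.0102]
tool_rot: [[-0.999, -0.042, -0.0], [-0.042, 0.999, 0.0], [0.0, 0.0, -1.0]]
wrist_force: [0.1, -0.4, -0.5]
grip_width: 0.0354
gripper_force: 35.3
time_s: 38.0
ee_pos: [0.5406, -0.0598, 0.01]
tool_rot: [[-0.999, -0.042, 0.002], [-0.042, 0.999, -0.0], [-0.002, -0.0, -1.0]]
wrist_force: [-0.0, 1.1, 9.9]
grip_width: 0.0353
gripper_force: 36.3
```

Contact on the drawer floor. Release and fetch B.

```bash
python3 -m creep '[[[0,0,0.005],[0,0,0]],[[0,0,0.005],[0,0,0]],[[0,0,0.005],[0,0,0]],[[0,0,0.005],[0,0,0]]]' -0.15
python3 -m creep '[[[0,0,0.1],[0,0,0]],[[0,0,0.3],[0,0,0]],[[0,0,0.55],[0,0,0]],[[0,0,0.7],[0,0,0]],[[-0.06,0.25,0.7],[0,0,0]],[[-0.12,0.5,0.7],[0,0,0]],[[-0.12,0.75,0.7],[0,0,0]],[[-0.12,1,0.7],[0,0,0]],[[-0.12,1,0.7],[0,0,0]]]' -0.4
python3 -m creep '[[[-0.04,0.25,0],[0,0,0]],[[-0.08,0.5,0],[0,0,0]],[[-0.117,0.75,0],[0,0,0]],[[-0.117,0.931,0],[0,0,0]],[[-0.117,0.931,0],[0,0,0]],[[-0.117,0.931,0],[0,0,0]],[[-0.117,0.931,-0.1],[0,0,0]],[[-0.117,0.931,-0.1],[0,0,0]]]'
python3 -c "
from h import *
find()"
```

```text
time_s: 38.5
ee_pos: [0.5396, -0.0598, 0.01]
tool_rot: [[-0.999, -0.042, -0.0], [-0.042, 0.999, 0.0], [0.0, 0.0, -1.0]]
wrist_force: [-0.3, -1.4, -0.6]
grip_width: 0.0492
gripper_force: 0.0
time_s: 39.62
ee_pos: [0.5153, 0.1431, 0.15]
tool_rot: [[-0.999, -0.046, -0.0], [-0.046, 0.999, 0.001], [-0.0, 0.001, -1.0]]
wrist_force: [-0.4, -1.3, -0.3]
grip_width: 0.06
gripper_force: 0.0
time_s: 40.62
ee_pos: [0.4917, 0.3244, 0.1291]
tool_rot: [[-0.999, -0.04, -0.002], [-0.04, 0.999, -0.001], [0.002, -0.001, -1.0]]
wrist_force: [0.0, 0.1, -0.0]
grip_width: 0.0596
gripper_force: 0.0
tcp [0.4922 0.3249 0.13  ]
bore 286.5 334.2 axes [11.3 14.6] z=.03/.045/.068 [0.6424 0.3346] [0.6303 0.3338] [0.6118 0.3326]
bore 283.5 202.4 axes [23.2 27.7] z=.03/.045/.068 [0.4967 0.3252] [0.4925 0.3249] [0.486  0.3245]
```

```bash
python3 -m creep '[[[0,0.005,-0.25],[0,0,0]],[[0,0.005,-0.45],[0,0,0]],[[0,0.005,-0.57],[0,0,0]],[[0,0.005,-0.63],[0,0,0]],[[0,0.005,-0.63],[0,0,0]],[[0,0.005,-0.63],[0,0,0]]]'
python3 -m creep '[[[0,0,0],[0,0,0]],[[0,0,0],[0,0,0]],[[0,0,0],[0,0,0]],[[0,0,0],[0,0,0]],[[0,0,0],[0,0,0]],[[0,0,0],[0,0,0]]]' 1 35
python3 -m creep '[[[0,0,0.1],[0,0,0]],[[0,0,0.2],[0,0,0]],[[0,0,0.35],[0,0,0]],[[0,0,0.6],[0,0,0]],[[0,0,0.6],[0,0,0]],[[0,0,0.6],[0,0,0]]]'
```

```text
time_s: 41.42
ee_pos: [0.4933, 0.3277, 0.0054]
tool_rot: [[-0.999, -0.042, 0.002], [-0.042, 0.999, 0.001], [-0.002, 0.001, -1.0]]
wrist_force: [0.4, 0.2, 0.1]
grip_width: 0.0601
gripper_force: 0.0
time_s: 42.18
ee_pos: [0.4931, 0.3272, 0.0055]
tool_rot: [[-0.999, -0.042, 0.002], [-0.042, 0.999, -0.0], [-0.002, -0.0, -1.0]]
wrist_force: [-1.5, -2.9, 9.6]
grip_width: 0.0352
gripper_force: 33.9
time_s: 42.92
ee_pos: [0.4922, 0.3273, 0.124]
tool_rot: [[-0.999, -0.042, 0.0], [-0.042, 0.999, 0.0], [-0.0, 0.0, -1.0]]
wrist_force: [-0.5, -0.5, -0.8]
grip_width: 0.0346
gripper_force: 35.0
```

```bash
python3 -m creep '[[[0.03,-0.25,0],[0,0,0]],[[0.06,-0.5,0],[0,0,0]],[[0.09,-0.75,0],[0,0,0]],[[0.13,-1,0],[0,0,0]],[[0.13,-1,0],[0,0,0]]]'
python3 -m creep '[[[0.03,-0.25,0],[0,0,0]],[[0.06,-0.5,0],[0,0,0]],[[0.09,-0.75,0],[0,0,0]],[[0.128,-1,0],[0,0,0]],[[0.128,-1,0],[0,0,0]]]'
python3 -m creep '[[[0,-0.15,0],[0,0,0]],[[0,-0.286,0],[0,0,0]],[[0,-0.286,0],[0,0,0]],[[0,-0.286,0],[0,0,0]],[[0,-0.286,-0.1],[0,0,0]],[[0,-0.286,-0.2],[0,0,0]],[[0,-0.286,-0.3],[0,0,0]],[[0,-0.286,-0.4],[0,0,0]],[[0,-0.286,-0.48],[0,0,0]],[[0,-0.286,-0.52],[0,0,0]],[[0,-0.286,-0.535],[0,0,0]],[[0,-0.286,-0.535],[0,0,0]],[[0,-0.286,-0.535],[0,0,0]]]'
```

```text
time_s: 43.55
ee_pos: [0.5178, 0.1242, 0.1228]
tool_rot: [[-0.999, -0.038, -0.002], [-0.038, 0.999, -0.001], [0.002, -0.001, -1.0]]
wrist_force: [-0.4, -0.4, -0.4]
grip_width: 0.0345
gripper_force: 35.1
time_s: 44.18
ee_pos: [0.5439, -0.0748, 0.123]
tool_rot: [[-0.999, -0.039, -0.001], [-0.039, 0.999, -0.0], [0.001, 0.0, -1.0]]
wrist_force: [0.1, -0.5, 0.1]
grip_width: 0.0347
gripper_force: 35.2
time_s: 45.8
ee_pos: [0.5444, -0.1301, 0.0177]
tool_rot: [[-0.999, -0.042, 0.001], [-0.042, 0.999, -0.0], [-0.001, -0.0, -1.0]]
wrist_force: [-1.3, 0.8, 0.2]
grip_width: 0.0349
gripper_force: 35.2
```

```bash
python3 -m creep '[[[0,0,-0.005],[0,0,0]],[[0,0,-0.01],[0,0,0]],[[0,0,-0.015],[0,0,0]],[[0,0,-0.015],[0,0,0]],[[0,0,-0.015],[0,0,0]]]'
python3 -m creep '[[[0,0,-0.003],[0,0,0]],[[0,0,-0.006],[0,0,0]],[[0,0,-0.009],[0,0,0]],[[0,0,-0.009],[0,0,0]]]'
```

```text
time_s: 46.42
ee_pos: [0.5439, -0.1298, 0.0141]
tool_rot: [[-0.999, -0.042, -0.0], [-0.042, 0.999, 0.0], [0.0, 0.0, -1.0]]
wrist_force: [0.0, -1.2, -0.6]
grip_width: 0.0349
gripper_force: 35.2
time_s: 46.92
ee_pos: [0.5441, -0.1299, 0.0126]
tool_rot: [[-0.999, -0.042, 0.0], [-0.042, 0.999, -0.0], [-0.0, -0.0, -1.0]]
wrist_force: [-0.7, 1.4, 4.5]
grip_width: 0.0349
gripper_force: 36.0
```

```bash
python3 -m creep '[[[0,0,0.003],[0,0,0]],[[0,0,0.003],[0,0,0]],[[0,0,0.003],[0,0,0]],[[0,0,0.003],[0,0,0]]]' -0.15
python3 -m creep '[[[0,0,0.1],[0,0,0]],[[0,0,0.3],[0,0,0]],[[0,0,0.55],[0,0,0]],[[0,0,0.7],[0,0,0]],[[0,0,0.7],[0,0,0]],[[0,0,0.7],[0,0,0]]]' -0.4
python3 -c "
from h import *
c=find(z=.052)
import pickle;pickle.dump(c,open('w10.pkl','wb'))"
python3 -m creep '[[[0.05,0.25,0],[0,0,0]],[[0.1,0.5,0],[0,0,0]],[[0.13,0.75,0],[0,0,0]],[[0.17,1,0],[0,0,0]],[[0.17,1,0],[0,0,0]]]'
python3 -m creep '[[[0.05,0.25,0],[0,0,0]],[[0.1,0.5,0],[0,0,0]],[[0.13,0.75,0],[0,0,0]],[[0.17,1,0],[0,0,0]],[[0.17,1,0],[0,0,0]]]'
python3 -m creep '[[[0,0.2,0],[0,0,0]],[[0,0.305,0],[0,0,0]],[[0,0.305,0],[0,0,0]],[[0,0.305,0],[0,0,0]],[[0,0.305,0],[0,0,0]]]'
python3 -c "
from h import *
c=find();print(arm.observe()['joint_positions'])"
```

```text
time_s: 47.42
ee_pos: [0.5439, -0.1299, 0.0128]
tool_rot: [[-0.999, -0.042, -0.0], [-0.042, 0.999, 0.0], [0.0, 0.0, -1.0]]
wrist_force: [-0.2, -0.3, 0.1]
grip_width: 0.049
gripper_force: 0.0
time_s: 48.18
ee_pos: [0.5435, -0.1297, 0.1521]
tool_rot: [[-0.999, -0.042, -0.001], [-0.042, 0.999, 0.0], [0.001, 0.0, -1.0]]
wrist_force: [-0.1, -0.7, -0.5]
grip_width: 0.0598
gripper_force: 0.0
tcp [ 0.5432 -0.1296  0.1517]
bore 515.6 326.4 axes [ 7.7 19.9] z=.03/.045/.068 [0.7268 0.2181] [0.714  0.2005] [0.6944 0.1735]
bore 512.3 328.1 axes [15.8 31.3] z=.03/.045/.068 [0.729 0.212] [0.716  0.1947] [0.6963 0.1682]
bore 359.1 196.6 axes [22.1 23.1] z=.03/.045/.068 [ 0.5461 -0.055 ] [ 0.5424 -0.059 ] [ 0.5366 -0.065 ]
bore 282.7 195.3 axes [20.6 24.4] z=.03/.045/.068 [ 0.5481 -0.1294] [ 0.5442 -0.1296] [ 0.5383 -0.13  ]
time_s: 48.85
ee_pos: [0.5772, 0.0733, 0.1514]
tool_rot: [[-0.999, -0.046, -0.002], [-0.046, 0.999, 0.001], [0.002, 0.001, -1.0]]
wrist_force: [0.1, 0.0, -1.0]
grip_width: 0.0596
gripper_force: 0.0
time_s: 49.48
ee_pos: [0.6114, 0.2724, 0.1511]
tool_rot: [[-0.999, -0.045, -0.002], [-0.045, 0.999, -0.0], [0.002, -0.0, -1.0]]
wrist_force: [-0.7, -0.4, -0.5]
grip_width: 0.0597
gripper_force: 0.0
time_s: 50.1
ee_pos: [0.6122, 0.3297, 0.1528]
tool_rot: [[-0.999, -0.041, -0.0], [-0.041, 0.999, -0.0], [0.0, -0.0, -1.0]]
wrist_force: [-0.6, 0.9, 0.3]
grip_width: 0.0599
gripper_force: 0.0
tcp [0.6122 0.3299 0.1529]
bore 143.8 288.2 axes [ 2.9 16.3] z=.03/.045/.068 [0.732  0.1758] [0.7224 0.1833] [0.7077 0.1947]
bore 284.8 200.9 axes [17.3 20.3] z=.03/.045/.068 [0.6225 0.3321] [0.6183 0.3318] [0.612  0.3313]
[ 3.89331143e-01  6.49662624e-01  3.09264996e-01  1.23062341e+00
 -1.90855285e-04  3.48433107e-01]
```

Both sleeves stand in the drawer at (0.543, −0.060) and (0.544, −0.130). Now C.

```bash
python3 -m creep '[[[0,0.008,-0.25],[0,0,0]],[[0,0.008,-0.45],[0,0,0]],[[0,0.008,-0.57],[0,0,0]],[[0,0.008,-0.63],[0,0,0]],[[0,0.008,-0.63],[0,0,0]],[[0,0.008,-0.63],[0,0,0]]]'
python3 -m creep '[[[0,0,0],[0,0,0]],[[0,0,0],[0,0,0]],[[0,0,0],[0,0,0]],[[0,0,0],[0,0,0]],[[0,0,0],[0,0,0]],[[0,0,0],[0,0,0]]]' 1 35
python3 -m creep '[[[0,0,0.1],[0,0,0]],[[0,0,0.2],[0,0,0]],[[0,0,0.35],[0,0,0]],[[0,0,0.6],[0,0,0]],[[0,0,0.6],[0,0,0]],[[0,0,0.6],[0,0,0]]]'
```

```text
time_s: 50.9
ee_pos: [0.6129, 0.333, 0.0283]
tool_rot: [[-0.999, -0.042, 0.002], [-0.042, 0.999, 0.001], [-0.002, 0.001, -1.0]]
wrist_force: [-0.1, -0.0, -0.2]
grip_width: 0.0599
gripper_force: 0.0
time_s: 51.65
ee_pos: [0.6129, 0.3331, 0.0282]
tool_rot: [[-0.999, -0.042, 0.002], [-0.042, 0.999, 0.001], [-0.002, 0.001, -1.0]]
wrist_force: [-0.5, 0.3, 5.5]
grip_width: 0.0349
gripper_force: 34.3
time_s: 52.4
ee_pos: [0.6118, 0.3327, 0.1466]
tool_rot: [[-0.999, -0.042, -0.0], [-0.042, 0.999, -0.0], [0.0, -0.0, -1.0]]
wrist_force: [-0.2, 0.2, -1.0]
grip_width: 0.0347
gripper_force: 35.0
```

```bash
python3 -m creep '[[[-0.03,-0.25,0],[0,0,0]],[[-0.06,-0.5,0],[0,0,0]],[[-0.1,-0.75,0],[0,0,0]],[[-0.13,-1,0],[0,0,0]],[[-0.13,-1,0],[0,0,0]]]'
python3 -m creep '[[[-0.03,-0.25,0],[0,0,0.05]],[[-0.06,-0.5,0],[0,0,0.1]],[[-0.1,-0.75,0],[0,0,0.15]],[[-0.13,-1,0],[0,0,0.2]],[[-0.13,-1,0],[0,0,0.25]],[[-0.13,-1,0],[0,0,0.25]]]'
python3 -m creep '[[[-0.03,-0.25,0],[0,0,0.05]],[[-0.06,-0.5,0],[0,0,0.1]],[[-0.1,-0.75,0],[0,0,0.15]],[[-0.13,-1,0],[0,0,0.2]],[[-0.13,-1,0],[0,0,0.25]],[[-0.13,-1,0],[0,0,0.25]]]'
python3 -m creep '[[[-0.05,-0.15,0],[0,0,0.005]],[[-0.114,-0.33,0],[0,0,0.005]],[[-0.114,-0.33,0],[0,0,0.005]],[[-0.114,-0.33,0],[0,0,0.005]]]'
python3 - <<'E'
from h import *
c=snap("wrist"); print(arm.observe()["joint_positions"])
m=cv2.cvtColor(c["frame"],cv2.COLOR_BGR2HSV)
for p in[(.3905,-.3375,.022),(.635,-.3235,.022)]: print(proj(c,"wrist",p))
cv2.imwrite("pics/w11.png",c["frame"])
E
```

```text
time_s: 53.02
ee_pos: [0.5846, 0.1295, 0.1456]
tool_rot: [[-0.999, -0.038, -0.003], [-0.038, 0.999, -0.001], [0.003, -0.001, -1.0]]
wrist_force: [-1.2, 0.1, -1.3]
grip_width: 0.0345
gripper_force: 35.1
time_s: 53.78
ee_pos: [0.5595, -0.0669, 0.1459]
tool_rot: [[-0.678, -0.735, -0.002], [-0.735, 0.678, 0.001], [0.001, 0.002, -1.0]]
wrist_force: [-0.6, 0.8, -1.0]
grip_width: 0.035
gripper_force: 35.1
time_s: 54.52
ee_pos: [0.534, -0.2665, 0.1461]
tool_rot: [[0.039, -0.999, -0.001], [-0.999, -0.039, 0.001], [-0.001, 0.001, -1.0]]
wrist_force: [-0.3, -0.0, -0.1]
grip_width: 0.0348
gripper_force: 35.2
time_s: 55.02
ee_pos: [0.5116, -0.3318, 0.1466]
tool_rot: [[0.056, -0.998, -0.0], [-0.998, -0.056, 0.001], [-0.001, 0.0, -1.0]]
wrist_force: [0.9, 0.2, -0.2]
grip_width: 0.0351
gripper_force: 35.2
[-6.95272446e-01  4.81214401e-01  2.50202790e-03  1.09272064e+00
  3.89094215e-04 -2.32296485e+00]
(np.float64(401.1293618197674), np.float64(191.7361564383948))
(np.float64(157.7707391217464), np.float64(192.28126019236882))
```

```bash
python3 -m creep '[[[0,0,-0.2],[0,0,0]],[[0,0,-0.4],[0,0,0]],[[0,0,-0.55],[0,0,0]],[[0,0,-0.66],[0,0,0]],[[0,0,-0.72],[0,0,0]],[[0,0,-0.72],[0,0,0]],[[0,0,-0.72],[0,0,0]]]'
python3 -m creep '[[[0,0,-0.005],[0,0,0]],[[0,0,-0.01],[0,0,0]],[[0,0,-0.015],[0,0,0]],[[0,0,-0.02],[0,0,0]],[[0,0,-0.02],[0,0,0]]]'
```

```text
time_s: 55.95
ee_pos: [0.5119, -0.3335, 0.0039]
tool_rot: [[0.058, -0.998, 0.001], [-0.998, -0.058, -0.001], [0.001, -0.001, -1.0]]
wrist_force: [0.3, 0.4, -0.1]
grip_width: 0.0347
gripper_force: 35.2
time_s: 56.58
ee_pos: [0.5111, -0.3332, -0.0012]
tool_rot: [[0.058, -0.998, -0.0], [-0.998, -0.058, 0.0], [-0.0, 0.0, -1.0]]
wrist_force: [-0.2, 1.2, -0.8]
grip_width: 0.0348
gripper_force: 35.2
```

```bash
python3 -m creep '[[[0,0,-0.004],[0,0,0]],[[0,0,-0.008],[0,0,0]],[[0,0,-0.012],[0,0,0]],[[0,0,-0.012],[0,0,0]]]'
python3 -m creep '[[[0,0,-0.003],[0,0,0]],[[0,0,-0.006],[0,0,0]],[[0,0,-0.009],[0,0,0]],[[0,0,-0.009],[0,0,0]]]'
```

```text
time_s: 57.08
ee_pos: [0.5112, -0.3333, -0.0035]
tool_rot: [[0.058, -0.998, 0.0], [-0.998, -0.058, -0.0], [0.0, -0.0, -1.0]]
wrist_force: [0.0, -0.3, -0.6]
grip_width: 0.0351
gripper_force: 35.2
time_s: 57.58
ee_pos: [0.5115, -0.3341, -0.0043]
tool_rot: [[0.058, -0.998, 0.001], [-0.998, -0.058, -0.002], [0.002, -0.001, -1.0]]
wrist_force: [-1.8, -0.6, 9.4]
grip_width: 0.0348
gripper_force: 36.7
```

Sleeve C touches the tray floor. Release, lift, check, then go to the knob.

```bash
python3 -m creep '[[[0,0,0.004],[0,0,0]],[[0,0,0.004],[0,0,0]],[[0,0,0.004],[0,0,0]],[[0,0,0.004],[0,0,0]]]' -0.3
python3 -m creep '[[[0,0,0.1],[0,0,0]],[[0,0,0.3],[0,0,0]],[[0,0,0.55],[0,0,0]],[[0,0,0.8],[0,0,0]],[[0,0,0.8],[0,0,0]],[[0,0,0.8],[0,0,0]]]'
python3 -c "
from h import *
find()"
python3 -m creep '[[[-0.1,0.2,0],[0,0,-0.05]],[[-0.2,0.4,0],[0,0,-0.1]],[[-0.3,0.6,0],[0,0,-0.15]],[[-0.4,0.8,0],[0,0,-0.2]],[[-0.48,1,0],[0,0,-0.25]],[[-0.48,1,0],[0,0,-0.3]],[[-0.48,1,0],[0,0,-0.35]],[[-0.48,1,0],[0,0,-0.4]],[[-0.48,1,0],[0,0,-0.45]],[[-0.48,1,0],[0,0,-0.499]],[[-0.48,1,0],[0,0,-0.499]],[[-0.48,1,0],[0,0,-0.499]]]' 1
python3 -c "
from h import *
import pickle
c=find();p=np.array(arm.observe()['ee_pos'])
for n in('scene','side'):
  c=snap(n);print(n,proj(c,n,(.4459,-.1008,.052)))"
```

```text
time_s: 58.08
ee_pos: [0.5111, -0.3331, -0.0047]
tool_rot: [[0.058, -0.998, -0.0], [-0.998, -0.058, 0.0], [-0.0, 0.0, -1.0]]
wrist_force: [-0.6, 0.6, -0.5]
grip_width: 0.0554
gripper_force: 0.0
time_s: 58.82
ee_pos: [0.5109, -0.333, 0.1549]
tool_rot: [[0.058, -0.998, -0.0], [-0.998, -0.058, 0.0], [-0.0, 0.0, -1.0]]
wrist_force: [-0.5, 0.3, -1.3]
grip_width: 0.0556
gripper_force: 0.0
tcp [ 0.5105 -0.3327  0.1543]
bore 280.8 189.9 axes [16.3 17.4] z=.03/.045/.068 [ 0.5107 -0.3331] [ 0.5109 -0.3367] [ 0.5112 -0.3424]
bore 147.3 61.3 axes [5.1 7.4] z=.03/.045/.068 [ 0.6467 -0.4551] [ 0.6402 -0.4527] [ 0.6302 -0.4491]
bore 154.2 55.4 axes [7.3 8.3] z=.03/.045/.068 [ 0.6396 -0.4607] [ 0.6335 -0.458 ] [ 0.624 -0.454]
time_s: 60.38
ee_pos: [0.4147, -0.133, 0.1548]
tool_rot: [[-0.998, -0.064, -0.001], [-0.064, 0.998, 0.001], [0.001, 0.001, -1.0]]
wrist_force: [0.4, -0.6, 0.4]
grip_width: -0.0001
gripper_force: 0.0
tcp [ 0.4148 -0.1331  0.155 ]
bore 536.0 378.4 axes [17.5 39.3] z=.03/.045/.068 [0.7316 0.3575] [0.7123 0.333 ] [0.6827 0.2953]
bore 101.7 262.9 axes [11.8 15.7] z=.03/.045/.068 [ 0.5129 -0.3372] [ 0.5044 -0.3274] [ 0.4914 -0.3124]
scene (np.float64(289.61130481818356), np.float64(186.5516225158565))
side (np.float64(258.4203063485378), np.float64(228.8384832738656))
```

C stands in the tray. Line up with the knob and lower.

```bash
python3 -m creep '[[[0,0.152,0],[0,0,0]],[[0,0.152,0],[0,0,0]],[[0,0.152,-0.25],[0,0,0]],[[0,0.152,-0.5],[0,0,0]],[[0,0.152,-0.65],[0,0,0]],[[0,0.152,-0.745],[0,0,0]],[[0,0.152,-0.745],[0,0,0]],[[0,0.152,-0.745],[0,0,0]]]'
python3 -m creep '[[[0.02,0.001,0],[0,0,0]],[[0.04,0.002,0],[0,0,0]],[[0.06,0.004,0],[0,0,0]],[[0.08,0.005,0],[0,0,0]],[[0.1,0.006,0],[0,0,0]],[[0.12,0.007,0],[0,0,0]],[[0.14,0.009,0],[0,0,0]],[[0.16,0.01,0],[0,0,0]],[[0.18,0.011,0],[0,0,0]],[[0.2,0.012,0],[0,0,0]]]'
```

```text
time_s: 61.52
ee_pos: [0.4157, -0.1033, 0.0072]
tool_rot: [[-0.998, -0.061, 0.001], [-0.061, 0.998, -0.0], [-0.001, -0.0, -1.0]]
wrist_force: [-0.4, -0.5, -0.2]
grip_width: 0.0004
gripper_force: 0.0
time_s: 62.78
ee_pos: [0.4553, -0.1003, 0.0064]
tool_rot: [[-0.998, -0.061, -0.0], [-0.061, 0.998, 0.0], [0.0, 0.0, -1.0]]
wrist_force: [-1.9, 0.3, -0.6]
grip_width: 0.0001
gripper_force: 0.8
```

The drawer is moving with about 2 N. Continue gently.

```bash
python3 -m creep '[[[0.02,0.001,0],[0,0,0]],[[0.04,0.002,0],[0,0,0]],[[0.06,0.004,0],[0,0,0]],[[0.08,0.005,0],[0,0,0]],[[0.1,0.006,0],[0,0,0]],[[0.12,0.007,0],[0,0,0]],[[0.14,0.009,0],[0,0,0]],[[0.16,0.01,0],[0,0,0]],[[0.18,0.011,0],[0,0,0]],[[0.2,0.012,0],[0,0,0]],[[0.22,0.014,0],[0,0,0]],[[0.24,0.015,0],[0,0,0]],[[0.26,0.016,0],[0,0,0]],[[0.28,0.017,0],[0,0,0]],[[0.3,0.018,0],[0,0,0]],[[0.32,0.02,0],[0,0,0]],[[0.34,0.021,0],[0,0,0]],[[0.36,0.022,0],[0,0,0]],[[0.38,0.023,0],[0,0,0]],[[0.4,0.025,0],[0,0,0]]]'
python3 -m creep '[[[0.01,0,0],[0,0,0]],[[0.02,0.001,0],[0,0,0]],[[0.03,0.002,0],[0,0,0]],[[0.04,0.002,0],[0,0,0]],[[0.05,0.003,0],[0,0,0]]]'
```

```text
time_s: 65.28
ee_pos: [0.5355, -0.0955, 0.0065]
tool_rot: [[-0.998, -0.061, 0.0], [-0.061, 0.998, -0.0], [-0.0, -0.0, -1.0]]
wrist_force: [-2.2, 0.9, 0.5]
grip_width: 0.0001
gripper_force: 0.8
time_s: 65.9
ee_pos: [0.5453, -0.095, 0.0065]
tool_rot: [[-0.998, -0.061, 0.0], [-0.061, 0.998, -0.0], [-0.0, -0.0, -1.0]]
wrist_force: [-1.4, -0.7, 0.1]
grip_width: 0.0
gripper_force: 0.8
```

```bash
python3 -m creep '[[[0.008,0,0],[0,0,0]],[[0.016,0.001,0],[0,0,0]],[[0.024,0.001,0],[0,0,0]],[[0.032,0.002,0],[0,0,0]],[[0.04,0.002,0],[0,0,0]]]'
python3 -m creep '[[[0.006,0,0],[0,0,0]],[[0.012,0.001,0],[0,0,0]],[[0.018,0.001,0],[0,0,0]]]'
python3 -m creep '[[[0.006,0,0],[0,0,0]],[[0.012,0.001,0],[0,0,0]],[[0.018,0.001,0],[0,0,0]]]'
```

```text
time_s: 66.53
ee_pos: [0.553, -0.0945, 0.0065]
tool_rot: [[-0.998, -0.061, -0.001], [-0.061, 0.998, 0.0], [0.001, 0.0, -1.0]]
wrist_force: [-4.4, -0.2, 3.8]
grip_width: 0.0003
gripper_force: 2.4
time_s: 66.9
ee_pos: [0.5546, -0.0943, 0.0063]
tool_rot: [[-0.998, -0.061, -0.004], [-0.061, 0.998, -0.0], [0.004, -0.0, -1.0]]
wrist_force: [-9.2, -1.3, 6.3]
grip_width: -0.0002
gripper_force: 4.5
time_s: 67.28
ee_pos: [0.5599, -0.094, 0.0063]
tool_rot: [[-0.998, -0.061, -0.001], [-0.061, 0.998, 0.0], [0.001, 0.0, -1.0]]
wrist_force: [-6.4, 0.5, 4.4]
grip_width: -0.0002
gripper_force: 3.7
```

Passing the detent's peak. A little more.

```bash
python3 -m creep '[[[0.005,0,0],[0,0,0]],[[0.01,0.001,0],[0,0,0]],[[0.01,0.001,0],[0,0,0]]]'
python3 -m creep '[[[0.005,0,0],[0,0,0]],[[0.01,0.001,0],[0,0,0]],[[0.01,0.001,0],[0,0,0]]]'
```

```text
time_s: 67.65
ee_pos: [0.5598, -0.0939, 0.0063]
tool_rot: [[-0.998, -0.061, -0.005], [-0.061, 0.998, -0.0], [0.005, -0.0, -1.0]]
wrist_force: [-12.8, -2.2, 8.0]
grip_width: -0.0002
gripper_force: 6.4
time_s: 68.03
ee_pos: [0.5596, -0.0939, 0.0061]
tool_rot: [[-0.998, -0.06, -0.008], [-0.06, 0.998, -0.001], [0.008, -0.0, -1.0]]
wrist_force: [-20.2, -3.8, 14.5]
grip_width: 0.0
gripper_force: 10.3
```

It has hit the hard stop at the expected home position (force well over 10 N). Back off and check.

```bash
python3 -m creep '[[[-0.03,-0.002,0],[0,0,0]],[[-0.1,-0.006,0],[0,0,0]],[[-0.2,-0.012,0],[0,0,0]],[[-0.4,-0.025,0],[0,0,0]],[[-0.4,-0.025,0.3],[0,0,0]],[[-0.4,-0.025,0.6],[0,0,0]],[[-0.4,-0.025,0.9],[0,0,0]],[[-0.4,-0.025,0.99],[0,0,0]],[[-0.4,-0.025,0.99],[0,0,0]],[[-0.4,-0.025,0.99],[0,0,0]]]'
python3 - <<'E'
from h import *
import pickle
c=snap("wrist");print(arm.observe()["ee_pos"],arm.observe()["wrist_force"])
def brass(c,n):
    h=cv2.cvtColor(c["frame"],cv2.COLOR_BGR2HSV)
    for z0,r in((0,1),):
        m=((h[...,0]>=19)&(h[...,0]<=27)&(h[...,1]>140)&(h[...,2]>90)).astype(np.uint8)
        k,l,st,ce=cv2.connectedComponentsWithStats(m)
        for i in range(1,k):
            if st[i][4]>25: print(n,st[i],ce[i].round(1),onz(c,n,*ce[i],.052).round(4))
brass(pickle.load(open("w9.pkl","rb")),"wrist"); print("now"); brass(c,"wrist"); 
print("exp home knob px",proj(c,"wrist",(.571,-.093,.052)))
# dark/cabinet edges: same look for side camera before/after
for n in("scene","side"):
    b=pickle.load(open(n+"0.pkl","rb"))["frame"];a=snap(n)["frame"];
    d=(cv2.absdiff(a,b).max(2)>40).astype(np.uint8);k,l,st,ce=cv2.connectedComponentsWithStats(cv2.morphologyEx(d,cv2.MORPH_OPEN,np.ones((2,2))))
    print(n,[tuple(int(v) for v in s) for s in st[1:] if s[4]>15])
find()
E
```

```text
time_s: 69.28
ee_pos: [0.4841, -0.0984, 0.2034]
tool_rot: [[-0.998, -0.061, -0.001], [-0.061, 0.998, 0.001], [0.001, 0.001, -1.0]]
wrist_force: [-0.6, -0.2, 0.0]
grip_width: 0.0001
gripper_force: 0.0
[ 0.4838097  -0.09836826  0.20313389] [-0.48234617 -0.2984938   0.44171994]
wrist [322 118  10  18  79] [326.9 125. ] [ 0.4519 -0.1056  0.052 ]
wrist [486 225  26  27 502] [498.9 237.7] [0.5933 0.1852 0.052 ]
now
wrist [473 260  30  31 641] [487.1 275.1] [0.588  0.1847 0.052 ]
exp home knob px (np.float64(282.3988551099178), np.float64(260.06774949295345))
scene [(181, 0, 280, 258, 19361), (455, 0, 85, 131, 3124), (415, 11, 5, 8, 24), (405, 15, 9, 6, 23), (427, 32, 63, 78, 1179), (398, 34, 41, 39, 619), (383, 47, 21, 40, 413), (466, 72, 16, 22, 145), (45, 95, 183, 100, 7980), (389, 155, 9, 6, 22), (230, 162, 7, 3, 16), (375, 250, 29, 20, 397), (328, 255, 28, 20, 398), (297, 280, 29, 21, 441)]
side [(0, 0, 8, 9, 65), (0, 0, 93, 271, 8611), (235, 0, 61, 170, 6522), (295, 0, 12, 35, 362), (238, 35, 3, 8, 17), (0, 62, 7, 10, 40), (181, 164, 23, 20, 295), (222, 165, 22, 20, 282), (115, 170, 2
[... 165 characters left out ...]
5, 4, 10, 20), (0, 255, 12, 17, 144), (352, 262, 34, 19, 352), (337, 276, 26, 25, 353), (386, 276, 174, 113, 6003), (0, 287, 49, 33, 537), (314, 300, 9, 5, 27), (326, 307, 18, 17, 150), (0, 311, 4, 9, 29), (341, 318, 107, 102, 5507), (7, 323, 6, 8, 39), (460, 340, 8, 8, 22), (457, 349, 43, 24, 489), (450, 352, 7, 7, 19), (16, 361, 124, 59, 4484), (502, 361, 7, 6, 21), (505, 368, 34, 52, 632), (442, 380, 29, 27, 427), (473, 384, 35, 36, 713), (440, 403, 14, 14, 40)]
tcp [ 0.4839 -0.0985  0.2034]
bore 525.8 336.9 axes [22.9 42.4] z=.03/.045/.068 [0.7319 0.3564] [0.7182 0.3367] [0.6972 0.3066]
bore 92.8 192.1 axes [ 6.6 11.3] z=.03/.045/.068 [ 0.51   -0.3347] [ 0.5057 -0.3248] [ 0.4993 -0.3098]
```

```bash
python3 -m creep '[[[0.15,0,0.1],[0,0,0]],[[0.3,0,0.2],[0,0,0]],[[0.5,0,0.25],[0,0,0]],[[0.65,0,0.25],[0,0,0]],[[0.65,0,0.25],[0,0,0]],[[0.65,0,0.25],[0,0,0]],[[0.65,0,0.25],[0,0,0]],[[0.65,0,0.25],[0,0,0]]]'
python3 - <<'E'
from h import *
c=snap("wrist");h=cv2.cvtColor(c["frame"],cv2.COLOR_BGR2HSV)
m=((h[...,0]>=16)&(h[...,0]<=27)&(h[...,1]>110)&(h[...,2]>60)).astype(np.uint8)
k,l,st,ce=cv2.connectedComponentsWithStats(m)
for i in range(1,k):
    x,y,w,hh,A=st[i]
    if A>15: print(st[i],ce[i].round(1),"outer end",onz(c,"wrist",x+w/2,y+1,.052).round(4)[:2])
for d in(0,.004,.008,.012): print("joint",d,"knob px",np.round(proj(c,"wrist",(.571-d,-.093,.052)),1))
u,v=map(int,proj(c,"wrist",(.571,-.093,.052)));print(c["frame"][v-14:v+26:2,u].tolist())
E
```

```text
time_s: 70.47
ee_pos: [0.6138, -0.0987, 0.2548]
tool_rot: [[-0.998, -0.061, 0.0], [-0.061, 0.998, -0.0], [-0.0, -0.0, -1.0]]
wrist_force: [-0.4, 0.4, -0.7]
grip_width: -0.0001
gripper_force: 0.0
[530  70   5   9  16] [531.3  72.8] outer end [0.4297 0.2495]
[530  83   5  12  20] [531.6  89.4] outer end [0.4491 0.2507]
[45 85  5 18 36] [47.6 95.1] outer end [ 0.4995 -0.4314]
[388 118  19  16  29] [394.9 123. ] outer end [0.5353 0.0358]
[393 119  31  33  79] [411.7 140. ] outer end [0.5346 0.0505]
[186 134  14   7  28] [193.2 137.5] outer end [ 0.5713 -0.208 ]
[209 134  19   8  37] [218.5 138.3] outer end [ 0.5705 -0.1767]
[229 135  11   8  28] [234.7 139.6] outer end [ 0.571  -0.1575]
[274 136  42  23 394] [290.5 145.6] outer end [ 0.5684 -0.0867]
[251 139   7   5  17] [254.6 141.2] outer end [ 0.5746 -0.1337]
[232 145  12   7  25] [237.6 147.9] outer end [ 0.5826 -0.1529]
[327 146  10   4  20] [331.6 147.2] outer end [ 0.577  -0.0422]
[524 155   4  10  19] [525.4 159.9] outer end [0.5558 0.2527]
[390 156   7   4  16] [393.5 157.8] outer end [0.5823 0.0359]
[401 157  25   8  68] [413.3
[... 164 characters left out ...]
66   5   9  16] [524.7 170.7] outer end [0.5719 0.2555]
[516 242  25  35 287] [529.2 260.2] outer end [0.6907 0.3021]
[383 244  30  33  71] [401.4 256.8] outer end [0.6978 0.061 ]
[385 267  12  10  20] [390.4 272.8] outer end [0.7323 0.0576]
joint 0 knob px [289.4 138.9]
joint 0.004 knob px [289.7 135.5]
joint 0.008 knob px [289.9 132.1]
joint 0.012 knob px [290.1 128.7]
[[92, 140, 191], [90, 140, 191], [90, 140, 190], [91, 142, 193], [94, 144, 194], [91, 140, 190], [91, 141, 192], [60, 114, 147], [102, 178, 215], [103, 181, 217], [103, 181, 216], [98, 171, 206], [87, 155, 190], [100, 174, 211], [101, 175, 211], [99, 174, 210], [99, 173, 209], [65, 108, 145], [81, 125, 173], [100, 152, 204]]
```

The knob's outer edge is at the home position (row 138, expected 138.9) and stayed there after the gripper backed off.

```bash
python3 -c "
from bench import arm
print(arm.job_done())"
```

```text
the job is handed in; nothing more can be done
None
```

Job handed in (no verdict returned): all three sleeves were gauged on pins of their own, the two that went right down are in the drawer and the one that rode high is in the tray, and the drawer is pushed home past its detent, with no sign in the pictures that anything else moved.

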